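Set a board rack's slots with a tapered gauge

ROBOT

A 7-joint arm with a two-finger parallel gripper is mounted at the origin on the work surface. World frame = base frame: x ahead of the robot, y to its left, z up, the work surface at z = 0. Lengths are in m, angles in rad, forces in N, time in s.
With the tool pointing down it reaches from about 0.375 to 0.925 m from the base axis. Payload 3.1 kg.
Tool frame: the origin (TCP) lies between the finger pads; the fingertips stand 8 mm ahead of it and the grasp point (between the pads) lies 11 mm behind it (env.nose_length is the distance from the TCP to the fingertips, in m); z points along the fingers, y is the line along which they close (so a half turn about z gives the same grasp; the last joint's range is limited). The gripper opens to 85 mm and grips with 20 to 120 N. Pads are 22 mm wide; open, the fingers measure 114 mm over their backs; the gripper's body (76 mm by 85 mm) begins 54 mm behind the grasp point. The pads swing forward as they close: fully open they stand 13 mm farther back than shut.
Start: joints at [-0.098, 0.383, 0.044, 1.598, -0.018, 1.161, -0.05], TCP at [0.65, 0, 0.239] pointing down, gripper open.
Joint ranges: [-2.61, 2.61], [-0.41, 2.15], [-1.48, 1.57], [0, 2.5], [-1.57, 4.71], [0.05, 1.97], [-2.85, 2.85]. Speed limits (rad/s): [2.79, 2.79, 3.14, 3.14, 3.14, 3.14, 3.14].

INTERFACE

Orientations are given as a unit quaternion [w, x, y, z].
In Python, from rig import env, vision gives the robot as it stands.
- The arm moves only by the tool play_rows, never from a script. Its argument "rows" is one flat list of numbers, 7 for each row, row after row: the finger opening in cm, from 0 to 8.54, then the shift along the tool's x, y, z in cm, then the turn, a rotation vector about the tool's x, y, z in rad. In form: [gripper, tx, ty, tz, rx, ry, rz, gripper, tx, ty, tz, rx, ry, rz, ...]. A call has 1 to 20 rows; each row shifts and turns the commanded pose from where the row before left it, along the tool's axes as they then stand; what a row does not reach is not made up. A row lasts 1/10 s, in which the tool goes at most 50 mm and 8.59 degrees, less where a joint would pass 70% of its speed; a pose out of reach is approached as far as the arm can. A call is refused whole if a number of a shift passes 5 or a number of a turn 0.15, either way. A call with a gripper value outside its range is refused whole. The fingers move at their own pace and stop on an object; "grip_force" is the grip in N (left out, the last holds). Time passes only in rows, so rows that do not move let the fingers close. It gives the time, the measured TCP pose, the force, the opening and the grip force at its end, in the units of the state.
- env.read_state(): the state, without advancing time (a new reading comes with each control period).
- vision.snapshot(name): name is "scene" or "side" or "wrist"; returns the picture (420x560x3 uint8, blue, green, red); there is no depth.
- vision.calibration(name): a dict with "fx", "fy", "cx", "cy" (pixels), "D" ([k1, k2, p1, p2, k3] as OpenCV has them; the pictures are not rectified), "world_from_camera" (4x4, takes a point from camera to world coordinates). Camera axes: x right, y down, z forward; pixel columns grow to the right and rows downward; lengths in m; the calibration is good to about 2 mm. A picture is of the moment at which its call begins: read the wrist's pose just before it. calibration takes no time and is no camera call; for the wrist camera it gives the pose at the moment of the call.
- env.hand_in(): hands the job in; it is judged then, once.
The state is a dict: "t": time; "joints": joint angles; "qvel": joint speeds; "effort": joint torques, N m; "tool_pos": TCP position; "tool_rot": TCP orientation; "ft_force": force on the tool from outside, world axes, zero at the start; "wrist_torque": the same for the moment, N m; "finger_gap": finger opening in m; "grip_force": force on a finger pad.
Only numpy, scipy, OpenCV 4.12 (cv2) and the standard library are available. Lean on these libraries where they do the work, as an engineer would, in place of code of your own. Each camera call takes 0.05 s, during which the arm holds its last target. There are 200 camera calls.

TASK

Take the tapered setting gauge from its stand and use it to set the three stiff dividers of the board rack so that all three slots are as wide as the gauge is thick: starting at the fixed end wall and stepping outward slot by slot, lay the gauge's flat face lightly against the wall or the divider just set and, keeping it there, press it down gently until its full thickness stands in the slot and has pushed the next divider out. Do not shift a divider that is already set, never force anything, and touch the rack with the gauge only, not the gripper; then seat the gauge upright in its stand again, and leave the other things on the bench alone.

Things in the scene. Friction and masses are not known exactly. Their poses are not given: they have to be found in the camera images.
- rack: Fixed aluminium board rack. Origin: centre underside, on the bench. Its +y runs along the row, from the fixed end wall outward. Base plate 130 (x) by 164 (y) by 10 thick. Wall at the -y end, 110 (x) by 16, rigid. Three black plastic dividers, parallel to the wall, slide only along y and stay where left. Wall and divider tops are 72 mm above the bench; slots are 62 mm deep, no need to reach the base.
- wall: The rack's fixed end wall, rigid. Origin: middle of the top edge of its inner face, where the first slot begins, 72 mm above the bench; axes as the rack's. Each slot is to become 22 mm wide; once the slots before it are set, it still measures 14 to 18 mm, so its outer divider has to go outward by 4 to 8 mm, never inward.
- divider1: Divider 1, next to the wall. Origin: middle of the top edge of its outer (+y) face, 72 mm above the bench; its inner face is 8 mm nearer the wall. Axes as the rack's. Each divider is 110 long (x), 8 thick (y), and slides along y against stiff friction: about 5 N for divider 1, 3.5 N for 2, 2.2 N for 3 (less does not move it). It can go at least 12 mm outward.
- divider2: Divider 2, the middle one, same shape and origin as divider 1.
- divider3: Divider 3, the outermost, same shape and origin as divider 1.
- gauge: Loose grey setting gauge, 0.12 kg, 122 mm tall, 18 wide (x). Origin: at foot level, mid-thickness; z up, y across its thickness. -y face flat at y = -11 up to z = 72 (goes to the wall's side). Foot y -11 to -5; from z = 0 to 44 the +y face slopes out from -5 to +11; z 44 to 72 full 22 thick. Ears at z 60 to 72, 44 wide (x). Grip z 72 to 122, 30 (x) by 16 (y).
- gauge_full (a point): Point on the gauge 44 mm above its foot, mid-thickness, where the full 22 mm thickness begins (axes as the gauge's). In a slot it must end 4 to 16 mm below the divider tops. Pressing it in takes about 7 to 17 N; more than 25 N on the rack counts as forcing.
- stand: Fixed dark steel stand for the gauge. Origin: centre underside, on the bench. Foot plate 80 by 70 by 4 mm; a pocket 24 (x) by 28 (y) mm, open above, its rim 66 mm above the bench, outside 48 by 40 mm. The gauge hangs in it by its ears, foot 6 mm above the bench, gauge axes as the stand's.
- stamp: Bystander: rubber stamp with a wooden knob, 45 by 28 by 58 mm high; origin centre underside.
- stapler: Bystander: blue stapler, 130 (x) by 34 by 52 mm; origin centre underside.
- tape: Bystander: ring of clear tape, 84 mm across, 18 mm high; origin centre underside.

How it is judged:
By the outcome, as a careful person would: the job done as asked, in the order asked, and still so for the second after the job is handed in, with the robot touching nothing.
It also fails if it takes over 72 s, if anything falls off the work surface, if the arm or the gripper's body presses on something with over 40 N, if the wrist force passes 120 N, or if a joint passes its speed limit or range.

## Working session

There is one attempt and no reset: what is moved stays moved. The work goes in short steps, Python scripts to look and compute and a tool call to move; the robot and the scene stay as the last step left them, time stands still between calls to the robot, and variables do not carry over. Pictures are saved under pics/ and viewed, at most 13 in all, crops included, and the job is handed in when it is done.

Besides the shell and the picture viewer there is one more tool, called after "Emit:" as name(argument=value, ...) on one line, values as JSON. play_rows: Moves the arm, as the interface text tells. Its arguments: {"type":"object","properties":{"rows":{"type":"array"},"grip_force":{"type":"number"}},"required":["rows"]}

```bash
ls; mkdir -p pics
python3 - <<'E'
from rig import env, vision
import cv2
for n in("scene","side"):
    cv2.imwrite(f"pics/{n}0.png",vision.snapshot(n))
    c=vision.calibration(n);print(n,c["fx"],c["fy"],c["cx"],c["cy"],c["D"]);print(c["world_from_camera"])
print(env.read_state())
E
```

```text
pics
scene 450.73759639368393 450.73759639368393 271.308560320689 212.76775062934345 [-0.10378151  0.          0.          0.          0.        ]
[[-0.25294278  0.59894852 -0.75978985  1.33731339]
 [ 0.96742637  0.16494726 -0.19203809  0.2400829 ]
 [ 0.01030433 -0.78361538 -0.62116081  0.70449869]
 [ 0.          0.          0.          1.        ]]
side 519.3737358173427 519.3737358173427 278.90349857824697 210.47307527775268 [-0.05111566  0.          0.          0.          0.        ]
[[-0.74666749 -0.48767317  0.45239643  0.08085394]
 [-0.66487787  0.5260591  -0.53028223  0.6635129 ]
 [ 0.02061716 -0.69673288 -0.71703433  0.84951341]
 [ 0.          0.          0.          1.        ]]
{'t': 0.1, 'joints': array([-0.09782702,  0.38377663,  0.04383687,  1.59942103, -0.01790678,
        1.16120777, -0.04987677]), 'qvel': array([ 0.00098535, -0.0027391 , -0.00058762, -0.00457896,  0.00027704,
        0.00163018, -0.00042929]), 'effort': array([ 2.75694918e-03, -4.34731865e+01,  1.02928251e+00, -2.50458258e+01,
        1.08449228e-02,  5.45091054e-03, -1.99926194e-05]), 'tool_pos': array([6.49159203e-01, 1.89246079e-05, 2.37995754e-01]), 'tool_rot': array([-0.00081159,  0.70706132,  0.7071512 , -0.00089769]), 'ft_force': array([0.22262619, 0.47074427, 0.33976823]), 'wrist_torque': array([ 0.03404135, -0.02279823,  0.03204311]), 'grip_force': 0.0, 'finger_gap': 0.08539051436183467}
```

View pics/scene0.png

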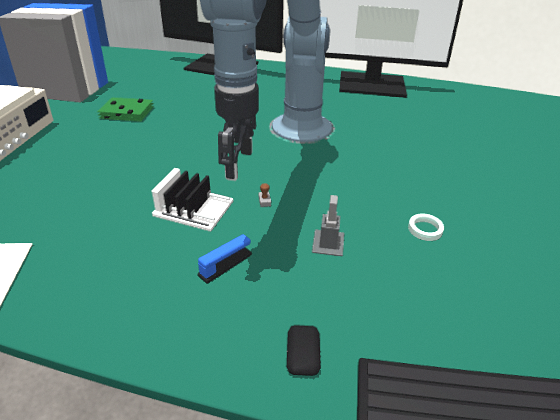

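View pics/side0.png

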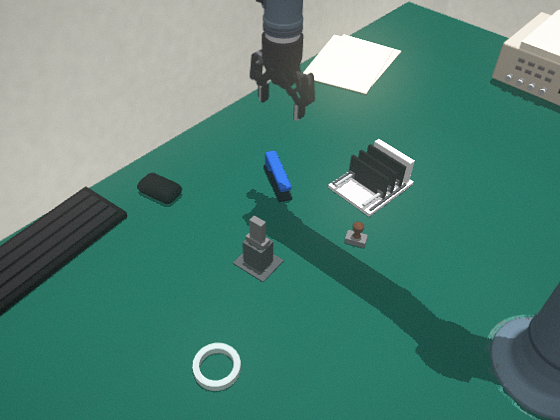

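```bash
cat > h.py <<'E'
import numpy as np, cv2
def ray(c,uv):
    K=np.array([[c["fx"],0,c["cx"]],[0,c["fy"],c["cy"]],[0,0,1]])
    p=cv2.undistortPoints(np.array(uv,float).reshape(-1,1,2),K,np.array(c["D"])).reshape(-1,2)
    T=np.array(c["world_from_camera"]); d=np.c_[p,np.ones(len(p))]@T[:3,:3].T
    return T[:3,3],d
def plane(c,uv,z):
    o,d=ray(c,uv); return o+d*((z-o[2])/d[:,2])[:,None]
def proj(c,P):
    T=np.linalg.inv(np.array(c["world_from_camera"])); K=np.array([[c["fx"],0,c["cx"]],[0,c["fy"],c["cy"]],[0,0,1]])
    return cv2.projectPoints(np.array(P,float).reshape(-1,1,3),cv2.Rodrigues(T[:3,:3])[0],T[:3,3],K,np.array(c["D"]))[0].reshape(-1,2)
E
python3 - <<'E'
import cv2,numpy as np
a=cv2.imread("pics/scene0.png");b=cv2.imread("pics/side0.png")
f=lambda i,x,y:cv2.resize(i[y:y+75,x:x+100],(400,300),interpolation=cv2.INTER_CUBIC)
cv2.imwrite("pics/c1.png",np.vstack([np.hstack([f(a,145,160),f(a,285,187)]),np.hstack([f(b,320,137),f(b,210,212)])]))
E
```

```text
(no output)
```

View pics/c1.png

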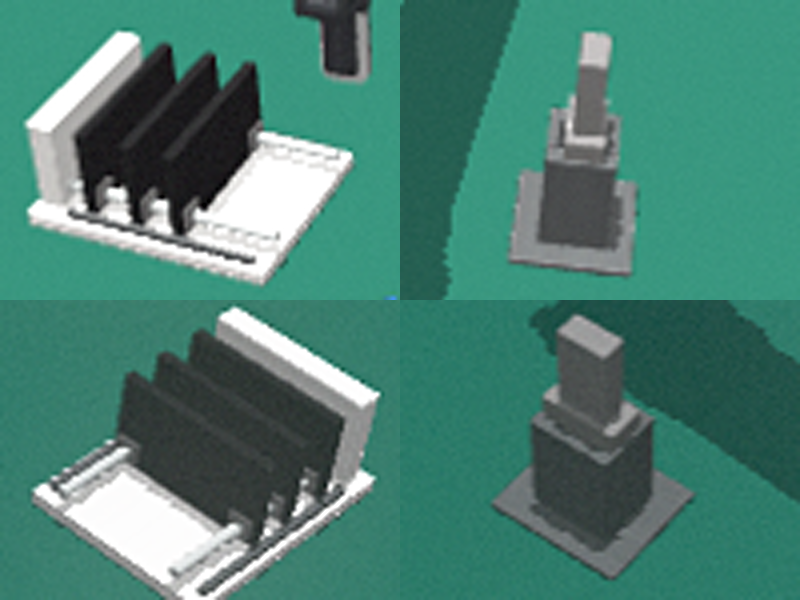

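Run:
```python
from rig import vision
from h import *
np.set_printoptions(precision=4,suppress=True)
a=vision.calibration("scene");b=vision.calibration("side")
A=lambda L,x0,y0,ox,oy:[(x0+(x-ox)/4-.4,y0+(y-oy)/4-.4) for x,y in L]
def pr(n,P): print(n);print(P[:,:2])
pr("stand sc",plane(a,A([(522,172),(637,183),(631,271),(510,260)],285,187,400,0),.004))
pr("stand sd",plane(b,A([(491,503),(693,493),(612,574)],210,212,400,300),.004))
pr("grip top sc",plane(a,A([(582,36),(610,36),(608,63),(580,63)],285,187,400,0),.128))
pr("grip top sd",plane(b,A([(557,327),(575,315),(624,343),(606,358)],210,212,400,300),.128))
pr("base sc",plane(a,A([(32,207),(264,270),(352,152)],145,160,0,0),.01))
pr("base sd",plane(b,A([(34,490),(195,597),(375,480)],320,137,0,300),.01))
pr("wall sc fo fi bi bo",plane(a,A([(28,122),(51,130),(142,40),(120,32)],145,160,0,0),.072))
pr("wall sd",plane(b,A([(219,318),(234,308),(380,396),(364,404)],320,137,0,300),.072))
pr("div sc front, back",plane(a,A([(82,132),(125,146),(166,158),(165,45),(208,55),(250,64)],145,160,0,0),.072))
```

```text
stand sc
[[0.5154 0.1411]
 [0.5073 0.2093]
 [0.5839 0.216 ]
 [0.5928 0.1483]]
stand sd
[[0.5855 0.2153]
 [0.5131 0.1396]
 [0.5086 0.2061]]
grip top sc
[[0.5402 0.1698]
 [0.536  0.1846]
 [0.5606 0.187 ]
 [0.5646 0.1725]]
grip top sd
[[0.5642 0.1845]
 [0.5634 0.173 ]
 [0.5337 0.1705]
 [0.5334 0.1833]]
base sc
[[ 0.561  -0.262 ]
 [ 0.5795 -0.1003]
 [ 0.4533 -0.0873]]
base sd
[[ 0.5828 -0.1023]
 [ 0.4609 -0.0944]
 [ 0.4372 -0.2503]]
wall sc fo fi bi bo
[[ 0.5551 -0.2572]
 [ 0.559  -0.2399]
 [ 0.4529 -0.2272]
 [ 0.4478 -0.2449]]
wall sd
[[ 0.5576 -0.2436]
 [ 0.5565 -0.2581]
 [ 0.4471 -0.2479]
 [ 0.4502 -0.2351]]
div sc front, back
[[ 0.556  -0.2209]
 [ 0.5622 -0.19  ]
 [ 0.5668 -0.1617]
 [ 0.4545 -0.2105]
 [ 0.458  -0.1794]
 [ 0.4606 -0.1498]]
```

Emit:
play_rows(rows=[8.54, 3.56, -1.99, 0.4, 0, 0, 0.1, 8.54, 3.56, -1.99, 0.4, 0, 0, 0, 8.54, 0, 0, 0, 0, 0, 0])

```text
t: 0.4
tool_pos: [0.6102, 0.0822, 0.2297]
tool_rot: [-0.004, 0.738, 0.675, -0.0]
ft_force: [0.3, 1.0, -0.2]
finger_gap: 0.0854
grip_force: 0.0
```

```bash
cat >> h.py <<'E'
from scipy.spatial.transform import Rotation as R
np.set_printoptions(precision=4,suppress=True)
def go(s,tgt,tooly_yaw=None):
    q=s["tool_rot"]; r=R.from_quat([q[1],q[2],q[3],q[0]])
    d=r.inv().apply(np.array(tgt)-s["tool_pos"])*100
    print("t",s["t"],"pos",s["tool_pos"],"z",r.as_matrix()[:,2],"yawY",np.degrees(np.arctan2(r.as_matrix()[1,1],r.as_matrix()[0,1])),"F",s["ft_force"],"gap",s["finger_gap"])
    print("shift cm",d)
    if tooly_yaw is not None:
        t=np.radians(tooly_yaw); y=np.array([np.cos(t),np.sin(t),0]); z=np.array([0,0,-1.]); x=np.cross(y,z)
        print("turn",(r.inv()*R.from_matrix(np.c_[x,y,z])).as_rotvec())
E
python3 -c "
from rig import env
from h import *
go(env.read_state(),(.5495,.178,.19),-84.7)"
```

```text
t 0.4 pos [0.6102 0.0822 0.2297] z [-0.0049  0.0052 -1.    ] yawY -5.074562006292989 F [ 0.299   1.021  -0.1807] gap 0.08540118672816957
shift cm [ 8.9869 -6.8741  4.0514]
turn [-0.0078 -0.0003  1.3897]
```

Emit:
play_rows(rows=[8.54, 0, 0, 0, 0, 0, 0.14, 8.54, 0, 0, 0, 0, 0, 0.14, 8.54, 0, 0, 0, 0, 0, 0.14, 8.54, 0, 0, 0, 0, 0, 0.14, 8.54, 0, 0, 0, 0, 0, 0.14, 8.54, 0, 0, 0, 0, 0, 0.14, 8.54, 0, 0, 0, 0, 0, 0.14, 8.54, 0, 0, 0, 0, 0, 0.14, 8.54, 0, 0, 0, 0, 0, 0.14, 8.54, 0, 0, 0, 0, 0, 0.12, 8.54, 0, 0, 0, 0, 0, 0, 8.54, 0, 0, 0, 0, 0, 0])

```text
t: 1.6
tool_pos: [0.6136, 0.0731, 0.2309]
tool_rot: [0.0, 0.999, 0.047, -0.0]
ft_force: [-0.3, 0.4, 0.9]
finger_gap: 0.0855
grip_force: 0.0
```

```bash
python3 -c "
from rig import env
from h import *
go(env.read_state(),(.5495,.178,.19),-84.7)"
```

```text
t 1.6 pos [0.6136 0.0731 0.2309] z [-0.0008 -0.0002 -1.    ] yawY -84.63117232446831 F [-0.3317  0.361   0.8614] gap 0.08554418228776985
shift cm [ -5.3928 -11.0456   4.0888]
turn [0.0001 0.0008 0.0012]
```

Emit:
play_rows(rows=[8.54, -1.8, -3.68, 1.36, 0, 0, 0, 8.54, -1.8, -3.68, 1.36, 0, 0, 0, 8.54, -1.8, -3.68, 1.36, 0, 0, 0, 8.54, 0, 0, 0, 0, 0, 0, 8.54, 0, 0, 0, 0, 0, 0, 8.54, 0, 0, 0, 0, 0, 0])

```text
t: 2.2
tool_pos: [0.551, 0.1767, 0.1909]
tool_rot: [0.0, 0.999, 0.045, 0.001]
ft_force: [0.4, 0.3, -0.6]
finger_gap: 0.0853
grip_force: 0.0
```

```bash
python3 -c "
from rig import env,vision
from h import *
go(env.read_state(),(.5495,.178,.092),-84.7)
c=vision.calibration('wrist');i=vision.snapshot('wrist');cv2.imwrite('pics/w1.png',i)
print(proj(c,[(.5495,.178,.128),(.5495,.178,.004)]))"
```

```text
t 2.2 pos [0.551  0.1767 0.1909] z [ 0.0012 -0.0006 -1.    ] yawY -84.83619777809348 F [ 0.3692  0.3395 -0.6014] gap 0.08532968500359153
shift cm [-0.1506 -0.1481  9.8876]
turn [ 0.0007 -0.0011 -0.0024]
[[277.2705 234.8049]
 [278.9091 186.3601]]
```

View pics/w1.png

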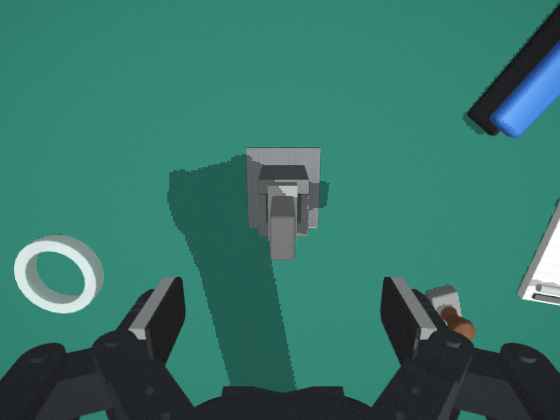

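```bash
python3 -c "
from rig import env,vision
from h import *
s=env.read_state();c=vision.calibration('wrist');i=vision.snapshot('wrist');cv2.imwrite('pics/w2.png',i)
go(s,(.5495,.178,.092),-84.7)
p=s['tool_pos'];print(proj(c,[p+[0,0,.011],p-[0,0,.06],p-[0,0,.187]]),vision.calibration('wrist')['cx'],c['world_from_camera'])
print(plane(c,[(247,148),(321,148),(319.5,228),(248,228)],.004))
g=cv2.cvtColor(i,cv2.COLOR_BGR2GRAY)
for y in (150,240,250):print(y,g[y,230:335:1])
"
```

```text
t 2.25 pos [0.5513 0.1763 0.1911] z [ 0.0015 -0.0005 -1.    ] yawY -84.91492011782329 F [ 0.1792 -0.3142  0.3752] gap 0.08531647322018877
shift cm [-0.1828 -0.1941  9.907 ]
turn [ 0.0006 -0.0015 -0.0038]
[[278.2723 298.4257]
 [279.4365 234.5263]
 [280.3408 185.0072]] 282.4184083722666 [[ 0.0889 -0.9462 -0.3112  0.6305]
 [-0.996  -0.084  -0.0291  0.1818]
 [ 0.0014  0.3126 -0.9499  0.327 ]
 [ 0.      0.      0.      1.    ]]
[[0.5839 0.2103 0.004 ]
 [0.59   0.1416 0.004 ]
 [0.5106 0.1332 0.004 ]
 [0.5043 0.2048 0.004 ]]
150 [113 111 110 111 113 113 110 111 111 110 112 113 113 110 109  88 147 143
 147 146 146 144 144 146 146 147 147 144 144 144 146 147 149 148 147 146
 149 146 145 143 146 146 146 149 149 148 149 147 147 147 147 146 146 146
 145 146 147 147 143 142 145 149 147 147 144 143 145 147 145 147 149 149
 148 147 153 149 149 146 149 149 146 148 146 145 144 146 146 150 150 142
 106 110 112 111 111 112 111 110 111 114 111 112 112 111 113]
240 [ 75  75  74  74  76  77  75  73  74  75  74  76  75  76  75  74  74  76
  75  72  76  76  75  75  76  73  74  76  73  74  71  76  77  74  78  77
  73  82 119 100 112 116 120 119 120 119 118 120 122 121 119 121 121 120
 120 121 119 121 119 120 119 118 113 108 102 121 128 111 112 111 111 110
 111 110 111 111 111 111 110 111 111 112 109 112 110 109 112 111 110 111
 112 111 112 111 111 112 110 110 111 111 111 111 112 113 110]
250 [ 75  77  73  74  73  76  73  75  75  75  74  76  78  74  75  76  76  74
  74  74  75  74  75  75  73  74  76  76  75  75  74  75  74  73  76  74
  79  73  78  87 111 117 119 122 121 121 120 121 118 118 119 121 118 118
 120 118 119 119 118 119 119 117 111 106  98 112 112 111 112 112 112 111
 111 111 111 112 110 113 113 112 110 111 112 112 111 110 114 111 112 113
 112 112 111 112 112 113 112 110 111 111 111 111 112 112 112]
```

Emit:
play_rows(rows=[8.54, 0, 0.1, 2.4, 0, 0, 0, 8.54, 0, 0, 2.4, 0, 0, 0, 8.54, 0, 0, 2, 0, 0, 0, 8.54, 0, 0, 1.5, 0, 0, 0, 8.54, 0, 0, 1, 0, 0, 0, 8.54, 0, 0, 0.5, 0, 0, 0, 8.54, 0, 0, 0, 0, 0, 0, 8.54, 0, 0, 0, 0, 0, 0, 8.54, 0, 0, 0, 0, 0, 0])

```text
t: 3.2
tool_pos: [0.551, 0.1774, 0.0935]
tool_rot: [-0.0, 0.999, 0.045, 0.001]
ft_force: [0.1, 0.0, -1.0]
finger_gap: 0.0853
grip_force: 0.0
```

```bash
python3 -c "
from rig import env,vision
from h import *
go(env.read_state(),(.5495,.177,.092),-84.7)"
```

```text
t 3.2 pos [0.551  0.1774 0.0935] z [ 0.0018  0.0008 -1.    ] yawY -84.79229526797823 F [ 0.1374  0.0048 -0.9942] gap 0.08528588235278534
shift cm [-0.1529  0.0301  0.1498]
turn [-0.0007 -0.0019 -0.0016]
```

Emit:
play_rows(rows=[5, 0, 0, 0, 0, 0, 0, 3, 0, 0, 0, 0, 0, 0, 1.2, 0, 0, 0, 0, 0, 0, 1.2, 0, 0, 0, 0, 0, 0, 1.2, 0, 0, 0, 0, 0, 0, 1.2, 0, 0, 0, 0, 0, 0, 1.2, 0, 0, 0, 0, 0, 0, 1.2, 0, 0, 0, 0, 0, 0], grip_force=60)

```text
t: 4.0
tool_pos: [0.5504, 0.177, 0.0926]
tool_rot: [-0.0, 0.999, 0.045, 0.0]
ft_force: [0.4, -0.1, 0.1]
finger_gap: 0.0153
grip_force: 58.5
```

```bash
python3 -c "
from rig import env,vision
from h import *
go(env.read_state(),(.5495,.177,.092),-84.7)"
```

```text
t 4.0 pos [0.5504 0.177  0.0926] z [ 0.0004  0.     -1.    ] yawY -84.80238997614073 F [ 0.4324 -0.1071  0.0685] gap 0.015308311468295588
shift cm [-0.0864 -0.0063  0.0611]
turn [-0.     -0.0004 -0.0018]
```

Emit:
play_rows(rows=[1.2, 0, 0, -0.5, 0, 0, 0, 1.2, 0, 0, -1.5, 0, 0, 0, 1.2, 0, 0, -2, 0, 0, 0, 1.2, 0, 0, -2, 0, 0, 0, 1.2, 0, 0, -2, 0, 0, 0, 1.2, 0, 0, -2, 0, 0, 0, 1.2, 0, 0, -1, 0, 0, 0.095, 1.2, 0, 1, 0, 0, 0, 0.1, 1.2, 0, 0, 0, 0, 0, 0, 1.2, 0, 0, 0, 0, 0, 0, 1.2, 0, 0, 0, 0, 0, 0])

```text
t: 5.1
tool_pos: [0.5497, 0.1675, 0.2023]
tool_rot: [-0.0, 0.999, -0.051, -0.0]
ft_force: [-0.3, 0.8, -1.4]
finger_gap: 0.0153
grip_force: 58.4
```

```bash
python3 -c "
from rig import env,vision
from h import *
go(env.read_state(),(.5065,-.222,.19),-96)
a=vision.snapshot('scene');b=vision.snapshot('side')
p=env.read_state()['tool_pos']-[0,0,.04]
o=[]
for n,i in (('scene',a),('side',b)):
    u,v=proj(vision.calibration(n),[p])[0].astype(int);print(n,u,v)
    o.append(cv2.resize(i[v-50:v+50,u-50:u+50],(400,400),interpolation=cv2.INTER_CUBIC))
cv2.imwrite('pics/g1.png',np.hstack(o))"
```

```text
t 5.1 pos [0.5497 0.1675 0.2023] z [-0.0007  0.0002 -1.    ] yawY -95.86324494860813 F [-0.3041  0.7873 -1.4366] gap 0.015265782436894196
shift cm [-0.3149 39.19    1.2261]
turn [-0.0001  0.0008  0.0024]
scene 329 184
side 260 204
```

View pics/g1.png

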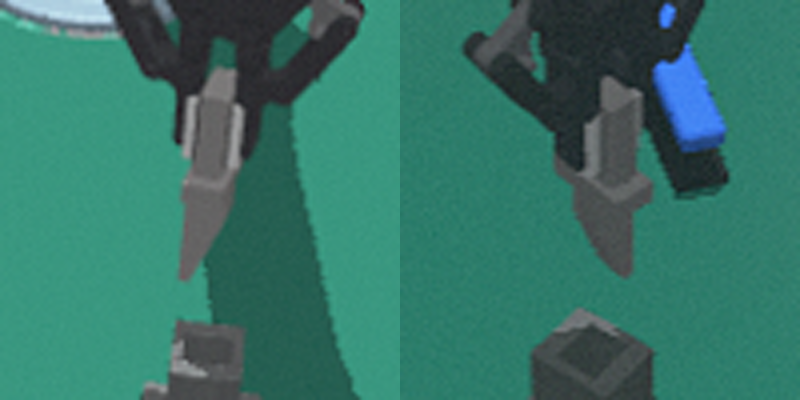

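Emit:
play_rows(rows=[1.2, -0.03, 2, 0, 0, 0, 0, 1.2, -0.03, 4, 0, 0, 0, 0, 1.2, -0.03, 4.8, 0, 0, 0, 0, 1.2, -0.03, 4.8, 0, 0, 0, 0, 1.2, -0.03, 4.8, 0, 0, 0, 0, 1.2, -0.03, 4.8, 0, 0, 0, 0, 1.2, -0.03, 4.8, 0, 0, 0, 0, 1.2, -0.03, 4.2, 0.1, 0, 0, 0, 1.2, -0.03, 3, 0.1, 0, 0, 0, 1.2, -0.03, 2, 0, 0, 0, 0, 1.2, 0, 0, 0, 0, 0, 0, 1.2, 0, 0, 0, 0, 0, 0, 1.2, 0, 0, 0, 0, 0, 0, 1.2, 0, 0, 0, 0, 0, 0])

```text
t: 6.6
tool_pos: [0.507, -0.2203, 0.2003]
tool_rot: [-0.0, 0.999, -0.05, -0.0]
ft_force: [0.7, -0.0, -1.4]
finger_gap: 0.0148
grip_force: 58.5
```

```bash
python3 -c "
from rig import env,vision
from h import *
s=env.read_state()
go(s,(.5065,-.222,.19),-96)
np.savez('h1.npz',**{n+k:v for n in ('scene','side','wrist') for k,v in (('i',vision.snapshot(n)),('c',vision.calibration(n)['world_from_camera']))})
d=np.load('h1.npz')
w=d['wristi']
f=lambda i,x,y:cv2.resize(i[y:y+100,x:x+130],(390,300),interpolation=cv2.INTER_CUBIC)
cv2.imwrite('pics/g2.png',np.hstack([np.vstack([f(d['scenei'],130,110),f(d['sidei'],310,100)]),np.vstack([cv2.resize(w,(400,300),interpolation=cv2.INTER_AREA),cv2.resize(w[100:250,180:380],(400,300),interpolation=cv2.INTER_CUBIC)])]))"
```

```text
t 6.6 pos [ 0.507  -0.2203  0.2003] z [-0.0002  0.001  -1.    ] yawY -95.76559054940607 F [ 0.6576 -0.0013 -1.3848] gap 0.014794103829516559
shift cm [-0.0306  0.1749  1.0273]
turn [-0.001   0.0003  0.0041]
```

View pics/g2.png

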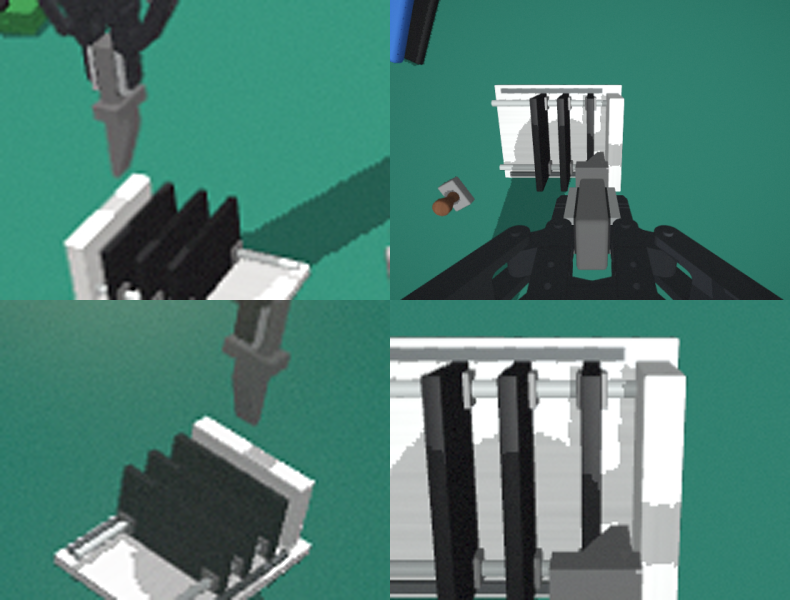

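```bash
python3 -c "
from rig import env,vision
from h import *
d=np.load('h1.npz');c=vision.calibration('wrist');c['world_from_camera']=d['wristc']
s=env.read_state();p=s['tool_pos'];t=np.radians(-5.8);X=np.array([np.cos(t),np.sin(t),0]);Y=np.array([-np.sin(t),np.cos(t),0])
Z=np.array([0,0,1.])
P=lambda x,y,z:p+X*x+Y*y+Z*(z-.0866)
px=lambda L:[(180+(x-390)/2-.25,100+(y-300)/2-.25) for x,y in L]
print('pred foot',proj(c,[P(.009,-.005,0),P(.009,-.011,0),P(.022,-.011,.06),P(.022,.011,.06)]))
print('obs foot',px([(610,528),(630,528),(640,552),(552,552)]))
w=plane(c,px([(641,375),(685,375),(602,375),(582,375),(520,378),(498,378),(443,378),(422,378),(641,505)]),.072)
for q in w: print(q,'gauge frame x,y',(q-p)@X,(q-p)@Y)
g=cv2.cvtColor(d['wristi'],cv2.COLOR_BGR2GRAY)
for y in (142,160,180,200):print(y,list(g[y,190:335]))
"
```

```text
pred foot [[286.9156 207.7616]
 [295.7523 207.7567]
 [300.4875 219.3595]
 [256.6085 219.384 ]]
obs foot [(289.75, 213.75), (299.75, 213.75), (304.75, 225.75), (260.75, 225.75)]
[ 0.5562 -0.2456  0.072 ] gauge frame x,y 0.05163420244662677 -0.01924484652333625
[ 0.5545 -0.2622  0.072 ] gauge frame x,y 0.05163749036453561 -0.035890562934344825
[ 0.5577 -0.231   0.072 ] gauge frame x,y 0.05163804008714554 -0.004497186273245293
[ 0.5584 -0.2234  0.072 ] gauge frame x,y 0.051642466623049936 0.003064968304156716
[ 0.5597 -0.2     0.072 ] gauge frame x,y 0.050548363118498016 0.026550771500569177
[ 0.5606 -0.1917  0.072 ] gauge frame x,y 0.05056072997716979 0.03488625810713126
[ 0.5627 -0.1709  0.072 ] gauge frame x,y 0.05060039219091996 0.05574293837325675
[ 0.5636 -0.163   0.072 ] gauge frame x,y 0.0506188505638778 0.06371529149732084
[ 0.505  -0.2415  0.072 ] gauge frame x,y 0.0003116241155542481 -0.020273989905237853
142 [np.uint8(204), np.uint8(204), np.uint8(203), np.uint8(203), np.uint8(203), np.uint8(137), np.uint8(63), np.uint8(54), np.uint8(59), np.uint8(61), np.uint8(67), np.uint8
[... 7651 characters left out ...]
int8(190), np.uint8(190), np.uint8(190), np.uint8(190), np.uint8(190), np.uint8(189), np.uint8(190), np.uint8(190), np.uint8(190), np.uint8(190), np.uint8(190), np.uint8(191), np.uint8(188), np.uint8(159), np.uint8(128), np.uint8(128), np.uint8(129), np.uint8(150), np.uint8(246), np.uint8(255), np.uint8(255), np.uint8(255), np.uint8(255), np.uint8(255), np.uint8(255), np.uint8(255), np.uint8(255), np.uint8(255), np.uint8(255), np.uint8(255), np.uint8(255), np.uint8(255), np.uint8(255), np.uint8(255), np.uint8(255), np.uint8(255), np.uint8(254), np.uint8(196), np.uint8(105), np.uint8(102), np.uint8(107), np.uint8(105), np.uint8(104), np.uint8(103), np.uint8(101), np.uint8(104), np.uint8(102)]
```

```bash
python3 -c "
from rig import env,vision
from h import *
d=np.load('h1.npz');c=vision.calibration('wrist');c['world_from_camera']=d['wristc']
s=env.read_state();p=s['tool_pos'];t=np.radians(-5.8);X=np.array([np.cos(t),np.sin(t),0]);Y=np.array([-np.sin(t),np.cos(t),0])
g=cv2.cvtColor(d['wristi'],cv2.COLOR_BGR2GRAY).astype(float)
for n,lo,hi,th,up in (('wall in',301,312,200,1),('wall out',318,333,180,-1),('d1 in',281,289,125,1),('d1 out',272,279,110,-1),('d2out',231,238,115,-1),('d3out',192,203,115,-1)):
  pts=[]
  for y in range(142,204,2):
    r=g[y,lo:hi]; k=[j for j in range(len(r)-1) if (r[j]-th)*(r[j+1]-th)<=0 and (r[j+1]-r[j])*up>0]
    if k: j=k[-1] if up>0 else k[0]; pts.append((lo+j+(th-r[j])/(r[j+1]-r[j]),y))
  w=plane(c,pts,.072)-p; x,y=w@X,w@Y; a,b=np.polyfit(x,y,1)
  a,b=np.polyfit(x,y,1); res=y-(a*x+b); m=abs(res)<.0008; a,b=np.polyfit(x[m],y[m],1)
  print(n,len(pts),'slope deg',np.degrees(a),'y at x=0 mm',b*1e3,'+1.6',b*1e3+1.6,'rms',res[m].std()*1e3)
"
```

```text
wall in 31 slope deg 0.02871835255414542 y at x=0 mm -20.549654482169345 +1.6 -18.949654482169343 rms 0.16295884063126456
wall out 31 slope deg -0.2347443011661489 y at x=0 mm -36.02022416439217 +1.6 -34.42022416439217 rms 0.13895825322061017
d1 in 31 slope deg -0.12145917268016194 y at x=0 mm -3.9977945763201634 +1.6 -2.3977945763201634 rms 0.22215759886402298
d1 out 31 slope deg 1.1705231735054755 y at x=0 mm 3.3348725690591547 +1.6 4.934872569059155 rms 0.36030941614303263
d2out 31 slope deg -0.37947044601364377 y at x=0 mm 35.5667647489238 +1.6 37.1667647489238 rms 0.11818623738164144
d3out 31 slope deg -0.5974379849595235 y at x=0 mm 64.64515493109792 +1.6 66.24515493109791 rms 0.11587353231337064
```

Emit:
play_rows(rows=[1.2, 0, 0.3, 1, 0, 0, 0, 1.2, 0, 0.3, 1, 0, 0, 0, 1.2, 0, 0, 0.8, 0, 0, 0, 1.2, 0, 0, 0, 0, 0, 0, 1.2, 0, 0, 0, 0, 0, 0, 1.2, 0, 0, 0, 0, 0, 0])

```text
t: 7.35
tool_pos: [0.506, -0.2285, 0.1727]
tool_rot: [0.0, 0.999, -0.052, 0.0]
ft_force: [-0.0, 0.1, -2.4]
finger_gap: 0.0151
grip_force: 58.6
```

```bash
python3 -c "
from rig import env,vision
from h import *
s=env.read_state()
go(s,(.5065,-.226,.15),-95.9)
print(np.degrees(s['joints']))
d={}
for n in ('scene','side','wrist'):
  d[n]=vision.snapshot(n)
f=lambda i,x,y:cv2.resize(i[y:y+75,x:x+97],(390,300),interpolation=cv2.INTER_CUBIC)
w=d['wrist']
cv2.imwrite('pics/g3.png',np.hstack([np.vstack([f(d['scene'],140,140),f(d['side'],330,125)]),np.vstack([f(w,250,120),f(w,250,180)])]))"
```

```text
t 7.35 pos [ 0.506  -0.2285  0.1727] z [ 0.0004 -0.0001 -1.    ] yawY -95.96574892722978 F [-0.0326  0.0565 -2.3766] gap 0.015103338929194878
shift cm [ 0.0206 -0.2562  2.2655]
turn [ 0.0001 -0.0005 -0.0011]
[ -2.037   16.7815  25.6742 109.3615  -8.712   55.7168 -68.359 ]
```

View pics/g3.png

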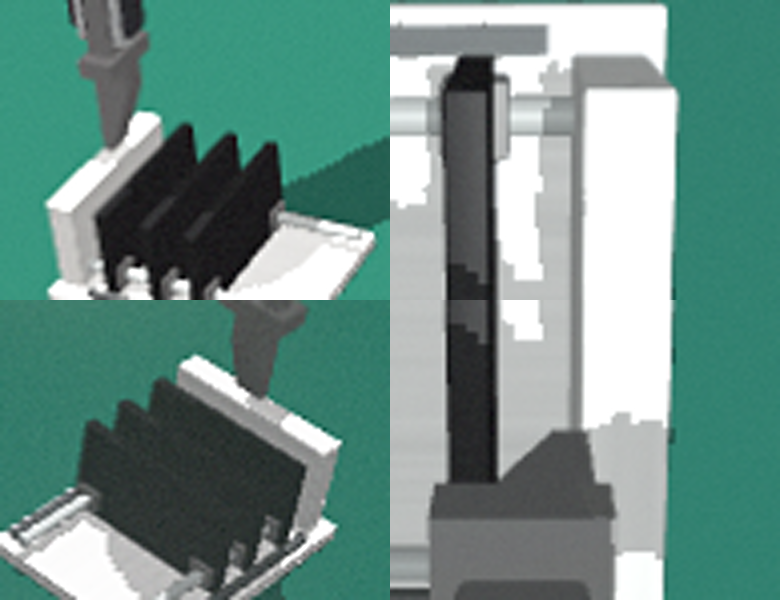

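Emit:
play_rows(rows=[1.2, 0, -0.25, 0, 0, 0, 0, 1.2, 0, 0, 0, 0, 0, 0, 1.2, 0, 0, 0, 0, 0, 0, 1.2, 0, 0, 0, 0, 0, 0, 1.2, 0, 0, 0, 0, 0, 0])

```text
t: 8.0
tool_pos: [0.506, -0.226, 0.1725]
tool_rot: [0.0, 0.999, -0.052, 0.0]
ft_force: [-0.6, -0.0, -1.9]
finger_gap: 0.0153
grip_force: 58.6
```

```bash
cat > m.py <<'E'
# lateral clearances from the wrist picture: foot flat edge vs wall/divider edges
from rig import env,vision
from h import *
s=env.read_state();c=vision.calibration('wrist');i=vision.snapshot('wrist')
go(s,s['tool_pos'],-95.9)
g=cv2.cvtColor(i,cv2.COLOR_BGR2GRAY)
for y in (200,206,211,214,217):print(y,' '.join(map(str,g[y,268:315])))
cv2.imwrite('pics/last.png',i)
E
python3 m.py
```

```text
t 8.0 pos [ 0.506  -0.226   0.1725] z [ 0. -0. -1.] yawY -95.97125072509975 F [-0.5882 -0.0014 -1.8648] gap 0.015295478304869626
shift cm [0. 0. 0.]
turn [ 0.     -0.     -0.0012]
200 40 38 37 37 39 41 40 40 37 37 33 94 190 190 190 189 188 189 190 190 190 189 189 190 190 190 189 189 188 160 128 131 141 213 255 255 255 255 255 255 255 255 255 255 255 255 255
206 38 42 41 41 39 38 38 37 37 42 33 96 191 190 190 190 190 191 189 190 190 190 191 189 189 190 190 189 188 159 129 132 143 223 255 255 255 255 255 255 255 255 255 255 255 255 255
211 35 35 41 39 40 36 38 36 38 39 30 98 191 191 190 191 190 191 191 192 191 191 191 190 190 191 191 191 188 145 129 127 136 181 201 194 194 194 194 191 191 190 188 190 190 190 189
214 36 40 37 39 39 37 38 38 38 37 37 92 186 185 185 184 184 184 185 182 136 83 74 76 77 77 76 79 76 78 82 107 136 180 193 193 193 193 193 192 191 190 188 190 189 190 188
217 30 36 34 37 41 38 37 39 40 37 35 93 187 185 185 186 182 116 79 77 74 78 78 74 74 76 76 78 77 78 78 82 127 181 193 193 194 192 193 191 189 189 189 189 190 190 189
```

Emit:
play_rows(rows=[1.2, 0, 0, 0.4, 0, 0, 0, 1.2, 0, 0, 0.4, 0, 0, 0, 1.2, 0, 0, 0.4, 0, 0, 0, 1.2, 0, 0, 0.3, 0, 0, 0, 1.2, 0, 0, 0.3, 0, 0, 0, 1.2, 0, 0, 0.3, 0, 0, 0, 1.2, 0, 0, 0, 0, 0, 0, 1.2, 0, 0, 0, 0, 0, 0])

```text
t: 8.85
tool_pos: [0.506, -0.226, 0.1514]
tool_rot: [-0.0, 0.999, -0.052, -0.0]
ft_force: [-0.2, -0.9, -0.8]
finger_gap: 0.015
grip_force: 58.6
```

Emit:
play_rows(rows=[1.2, 0, 0.05, 0, 0, 0, 0, 1.2, 0, 0, 0, 0, 0, 0, 1.2, 0, 0, 0, 0, 0, 0])

```text
t: 9.15
tool_pos: [0.5061, -0.2266, 0.1516]
tool_rot: [0.0, 0.999, -0.052, 0.0]
ft_force: [0.0, -0.2, -1.8]
finger_gap: 0.0155
grip_force: 58.6
```

Emit:
play_rows(rows=[1.2, 0, 0.05, 0, 0, 0, 0, 1.2, 0, 0, 0, 0, 0, 0, 1.2, 0, 0, 0, 0, 0, 0])

```text
t: 9.45
tool_pos: [0.5059, -0.227, 0.1515]
tool_rot: [0.0, 0.999, -0.052, 0.0]
ft_force: [-1.0, 0.8, -0.8]
finger_gap: 0.0155
grip_force: 58.6
```

Emit:
play_rows(rows=[1.2, 0, 0.05, 0, 0, 0, 0, 1.2, 0, 0, 0, 0, 0, 0, 1.2, 0, 0, 0, 0, 0, 0])

```text
t: 9.75
tool_pos: [0.5058, -0.2275, 0.1515]
tool_rot: [-0.0, 0.999, -0.052, -0.0]
ft_force: [0.7, -0.3, -0.9]
finger_gap: 0.0152
grip_force: 58.6
```

Emit:
play_rows(rows=[1.2, 0, 0.05, 0, 0, 0, 0, 1.2, 0, 0, 0, 0, 0, 0, 1.2, 0, 0, 0, 0, 0, 0])

```text
t: 10.05
tool_pos: [0.5058, -0.2279, 0.1515]
tool_rot: [-0.0, 0.999, -0.052, -0.0]
ft_force: [-0.7, 0.5, -0.7]
finger_gap: 0.0149
grip_force: 58.6
```

Emit:
play_rows(rows=[1.2, 0, 0.03, 0, 0, 0, 0, 1.2, 0, 0, 0, 0, 0, 0, 1.2, 0, 0, 0, 0, 0, 0])

```text
t: 10.35
tool_pos: [0.5058, -0.228, 0.1515]
tool_rot: [-0.0, 0.999, -0.052, -0.0]
ft_force: [0.5, 0.9, -1.4]
finger_gap: 0.0151
grip_force: 58.6
```

Emit:
play_rows(rows=[1.2, 0, 0.04, 0, 0, 0, 0, 1.2, 0, 0, 0, 0, 0, 0, 1.2, 0, 0, 0, 0, 0, 0])

```text
t: 10.65
tool_pos: [0.5058, -0.2281, 0.1514]
tool_rot: [-0.0, 0.999, -0.052, -0.0]
ft_force: [0.7, 2.0, -0.6]
finger_gap: 0.0152
grip_force: 58.7
```

Emit:
play_rows(rows=[1.2, 0, 0.04, 0, 0, 0, 0, 1.2, 0, 0, 0, 0, 0, 0, 1.2, 0, 0, 0, 0, 0, 0])

```text
t: 10.95
tool_pos: [0.5058, -0.2283, 0.1515]
tool_rot: [-0.001, 0.999, -0.052, -0.0]
ft_force: [-0.7, 3.5, 0.9]
finger_gap: 0.0156
grip_force: 58.8
```

Emit:
play_rows(rows=[1.2, 0, -0.03, 0.2, 0, 0, 0, 1.2, 0, 0, 0.2, 0, 0, 0, 1.2, 0, 0, 0.2, 0, 0, 0, 1.2, 0, 0, 0.2, 0, 0, 0, 1.2, 0, 0, 0.2, 0, 0, 0, 1.2, 0, 0, 0.2, 0, 0, 0, 1.2, 0, 0, 0.2, 0, 0, 0, 1.2, 0, 0, 0, 0, 0, 0])

```text
t: 11.75
tool_pos: [0.5057, -0.2283, 0.137]
tool_rot: [-0.0, 0.999, -0.052, -0.0]
ft_force: [0.4, 5.0, -1.2]
finger_gap: 0.0154
grip_force: 58.7
```

Emit:
play_rows(rows=[1.2, 0, 0, 0.15, 0, 0, 0, 1.2, 0, 0, 0.15, 0, 0, 0, 1.2, 0, 0, 0.15, 0, 0, 0, 1.2, 0, 0, 0.15, 0, 0, 0, 1.2, 0, 0, 0.15, 0, 0, 0])

```text
t: 12.25
tool_pos: [0.506, -0.2283, 0.1302]
tool_rot: [-0.0, 0.999, -0.052, 0.0]
ft_force: [-0.1, 5.1, 5.6]
finger_gap: 0.0151
grip_force: 59.5
```

Emit:
play_rows(rows=[1.2, 0, 0, 0.1, 0, 0, 0, 1.2, 0, 0, 0.1, 0, 0, 0, 1.2, 0, 0, 0.1, 0, 0, 0, 1.2, 0, 0, 0.1, 0, 0, 0])

```text
t: 12.65
tool_pos: [0.5068, -0.2285, 0.1278]
tool_rot: [-0.001, 0.999, -0.052, 0.001]
ft_force: [-1.3, 6.4, 9.8]
finger_gap: 0.0154
grip_force: 60.1
```

Emit:
play_rows(rows=[1.2, 0, -0.08, 0.1, 0, 0, 0, 1.2, 0, 0, 0.1, 0, 0, 0, 1.2, 0, 0, 0.1, 0, 0, 0, 1.2, 0, 0, 0.1, 0, 0, 0])

```text
t: 13.05
tool_pos: [0.5076, -0.2284, 0.1242]
tool_rot: [0.0, 0.999, -0.052, 0.002]
ft_force: [-0.5, 5.2, 8.1]
finger_gap: 0.015
grip_force: 60.2
```

Emit:
play_rows(rows=[1.2, 0, 0, 0.1, 0, 0, 0, 1.2, 0, 0, 0.1, 0, 0, 0, 1.2, 0, 0, 0.1, 0, 0, 0, 1.2, 0, 0, 0.1, 0, 0, 0])

```text
t: 13.45
tool_pos: [0.508, -0.2284, 0.1204]
tool_rot: [0.0, 0.999, -0.052, 0.002]
ft_force: [-0.8, 5.1, 8.8]
finger_gap: 0.0152
grip_force: 60.2
```

Emit:
play_rows(rows=[1.2, 0, -0.08, 0.1, 0, 0, 0, 1.2, 0, 0, 0.1, 0, 0, 0, 1.2, 0, 0, 0.1, 0, 0, 0, 1.2, 0, 0, 0.1, 0, 0, 0])

```text
t: 13.85
tool_pos: [0.5082, -0.2284, 0.1164]
tool_rot: [0.001, 0.999, -0.052, 0.002]
ft_force: [-0.8, 5.1, 9.1]
finger_gap: 0.0154
grip_force: 60.1
```

Emit:
play_rows(rows=[1.2, 0, 0, 0.1, 0, 0, 0, 1.2, 0, 0, 0.1, 0, 0, 0, 1.2, 0, 0, 0.1, 0, 0, 0, 1.2, 0, 0, 0.1, 0, 0, 0])

```text
t: 14.25
tool_pos: [0.508, -0.2283, 0.1119]
tool_rot: [0.001, 0.999, -0.052, 0.002]
ft_force: [0.1, 4.0, 4.8]
finger_gap: 0.0153
grip_force: 59.8
```

Emit:
play_rows(rows=[1.2, 0, -0.04, 0.1, 0, 0, 0, 1.2, 0, 0, 0.1, 0, 0, 0, 1.2, 0, 0, 0.1, 0, 0, 0, 1.2, 0, 0, 0.1, 0, 0, 0])

```text
t: 14.65
tool_pos: [0.5068, -0.2281, 0.1067]
tool_rot: [0.001, 0.999, -0.052, 0.001]
ft_force: [0.7, 1.3, 4.0]
finger_gap: 0.0153
grip_force: 59.5
```

Emit:
play_rows(rows=[1.2, 0, 0, 0.1, 0, 0, 0, 1.2, 0, 0, 0.1, 0, 0, 0, 1.2, 0, 0, 0, 0, 0, 0, 1.2, 0, 0, 0, 0, 0, 0])

```text
t: 15.05
tool_pos: [0.5056, -0.2279, 0.1037]
tool_rot: [0.001, 0.999, -0.052, 0.0]
ft_force: [2.1, -1.7, 0.7]
finger_gap: 0.0156
grip_force: 59.1
```

```bash
python3 -c "
from rig import env,vision
from h import *
s=env.read_state();go(s,s['tool_pos'],-95.9)
d={n:vision.snapshot(n) for n in ('scene','side','wrist')}
for n in d: cv2.imwrite(f'pics/s1_{n}.png',d[n])
"
```

```text
t 15.05 pos [ 0.5056 -0.2279  0.1037] z [ 0.     -0.0016 -1.    ] yawY -96.00775117360138 F [ 2.065  -1.6632  0.749 ] gap 0.015553169577476392
shift cm [0. 0. 0.]
turn [ 0.0016 -0.0002 -0.0019]
```

Emit:
play_rows(rows=[1.2, 0, 0.03, 0, 0, 0, 0, 1.2, 0, 0, 0, 0, 0, 0, 1.2, 0, 0, -0.2, 0, 0, 0, 1.2, 0, 0, -0.2, 0, 0, 0])

```text
t: 15.6
tool_pos: [0.5039, -0.2275, 0.107]
tool_rot: [0.0, 0.999, -0.052, -0.002]
ft_force: [1.0, -3.3, -3.6]
finger_gap: 0.0154
grip_force: 58.6
```

Emit:
play_rows(rows=[1.2, 0, 0, -0.2, 0, 0, 0, 1.2, 0, 0, -0.2, 0, 0, 0, 1.2, 0, 0, -0.2, 0, 0, 0, 1.2, 0, 0, -0.2, 0, 0, 0])

```text
t: 16.0
tool_pos: [0.5056, -0.227, 0.1162]
tool_rot: [-0.0, 0.999, -0.052, -0.0]
ft_force: [-0.1, -2.5, -1.6]
finger_gap: 0.0153
grip_force: 59.0
```

Emit:
play_rows(rows=[1.2, 0, 0.04, -0.3, 0, 0, 0, 1.2, 0, 0, -0.6, 0, 0, 0, 1.2, 0, 0, -1, 0, 0, 0, 1.2, 0, 0, -1.2, 0, 0, 0, 1.2, 0, 0, -1.2, 0, 0, 0, 1.2, 0, 0, -1, 0, 0, 0, 1.2, 0, 0, -0.5, 0, 0, 0, 1.2, 0, -1, 0, 0, 0, 0, 1.2, 0, -1.2, 0, 0, 0, 0, 1.2, 0, -1, 0, 0, 0, 0, 1.2, 0, 0, 0, 0, 0, 0, 1.2, 0, 0, 0, 0, 0, 0, 1.2, 0, 0, 0, 0, 0, 0])

```text
t: 17.3
tool_pos: [0.5089, -0.196, 0.1738]
tool_rot: [0.0, 0.999, -0.052, -0.0]
ft_force: [-0.6, -0.3, -1.4]
finger_gap: 0.0151
grip_force: 59.0
```

```bash
python3 -c "
from rig import env,vision
from h import *
s=env.read_state();go(s,s['tool_pos'],-95.9)
d={n:vision.snapshot(n) for n in ('scene','side','wrist')}
np.save('s2c.npy',vision.calibration('wrist')['world_from_camera'])
for n in d: cv2.imwrite(f'pics/s2_{n}.png',d[n])
f=lambda i,x,y:cv2.resize(i[y:y+75,x:x+97],(390,300),interpolation=cv2.INTER_CUBIC)
cv2.imwrite('pics/g4.png',np.hstack([np.vstack([f(d['scene'],140,140),f(d['side'],330,125)]),cv2.resize(d['wrist'][115:265,220:320],(400,600),interpolation=cv2.INTER_CUBIC)]))
"
```

```text
t 17.3 pos [ 0.5089 -0.196   0.1738] z [-0.0005 -0.0004 -1.    ] yawY -95.98407249451927 F [-0.6058 -0.2651 -1.4078] gap 0.015071836781604144
shift cm [0. 0. 0.]
turn [ 0.0005  0.0005 -0.0015]
```

View pics/g4.png

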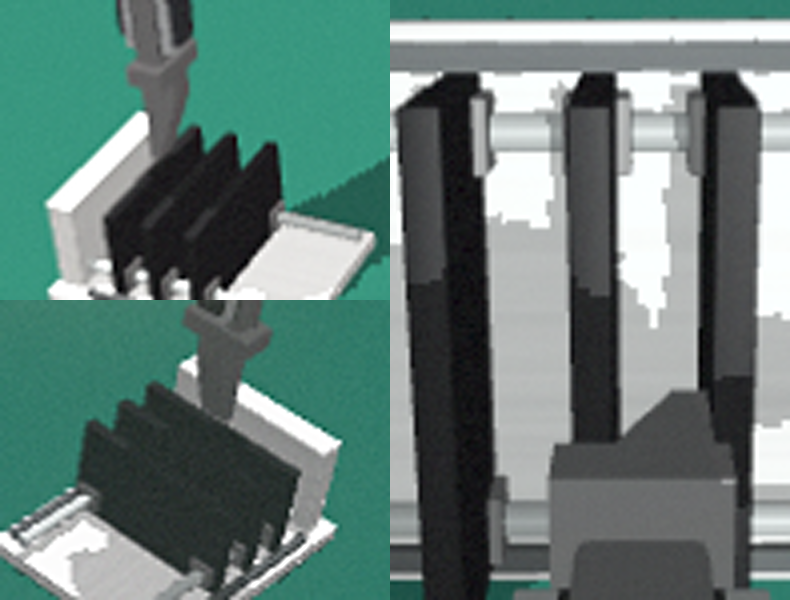

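Emit:
play_rows(rows=[1.2, 0, 0, 0.4, 0, 0, 0, 1.2, 0, 0, 0.4, 0, 0, 0, 1.2, 0, 0, 0.4, 0, 0, 0, 1.2, 0, 0, 0.4, 0, 0, 0, 1.2, 0, 0.05, 0.3, 0, 0, 0, 1.2, 0, 0.05, 0.3, 0, 0, 0, 1.2, 0, 0.05, 0, 0, 0, 0, 1.2, 0, 0, 0, 0, 0, 0, 1.2, 0, 0, 0, 0, 0, 0])

```text
t: 18.35
tool_pos: [0.5092, -0.1972, 0.1522]
tool_rot: [0.0, 0.999, -0.052, 0.0]
ft_force: [0.0, 0.6, -1.5]
finger_gap: 0.0152
grip_force: 59.0
```

Emit:
play_rows(rows=[1.2, 0, 0.03, 0, 0, 0, 0, 1.2, 0, 0, 0, 0, 0, 0])

```text
t: 18.55
tool_pos: [0.5091, -0.1975, 0.1522]
tool_rot: [0.0, 0.999, -0.052, 0.0]
ft_force: [0.3, -0.4, -1.3]
finger_gap: 0.0152
grip_force: 59.0
```

Emit:
play_rows(rows=[1.2, 0, 0.03, 0, 0, 0, 0, 1.2, 0, 0, 0, 0, 0, 0])

```text
t: 18.75
tool_pos: [0.509, -0.1977, 0.152]
tool_rot: [-0.0, 0.999, -0.052, 0.0]
ft_force: [-0.4, -0.1, -0.9]
finger_gap: 0.0153
grip_force: 59.0
```

Emit:
play_rows(rows=[1.2, 0, 0.03, 0, 0, 0, 0, 1.2, 0, 0, 0, 0, 0, 0, 1.2, 0, 0, 0, 0, 0, 0])

```text
t: 19.05
tool_pos: [0.5089, -0.198, 0.152]
tool_rot: [-0.0, 0.999, -0.052, -0.0]
ft_force: [0.4, 0.7, -2.2]
finger_gap: 0.0155
grip_force: 59.0
```

Emit:
play_rows(rows=[1.2, 0, 0.03, 0, 0, 0, 0, 1.2, 0, 0, 0, 0, 0, 0, 1.2, 0, 0, 0, 0, 0, 0])

```text
t: 19.35
tool_pos: [0.5089, -0.198, 0.152]
tool_rot: [-0.0, 0.999, -0.052, -0.0]
ft_force: [0.1, -1.1, -0.6]
finger_gap: 0.0153
grip_force: 59.0
```

Emit:
play_rows(rows=[1.2, 0, 0.03, 0, 0, 0, 0, 1.2, 0, 0, 0, 0, 0, 0, 1.2, 0, 0, 0, 0, 0, 0])

```text
t: 19.65
tool_pos: [0.509, -0.1982, 0.152]
tool_rot: [-0.0, 0.999, -0.052, -0.0]
ft_force: [-0.4, 1.5, -0.5]
finger_gap: 0.0154
grip_force: 59.1
```

```bash
python3 -c "
from rig import env,vision
from h import *
for k in range(4):
  s=env.read_state();print(s['tool_pos'],s['ft_force'],s['wrist_torque'],s['t']);vision.snapshot('side')
"
```

```text
[ 0.509  -0.1982  0.152 ] [-0.4402  1.5425 -0.5405] [ 0.5658 -0.0315  0.0214] 19.65
[ 0.5089 -0.1982  0.1519] [ 0.0144  2.1973 -0.6191] [ 0.5172  0.0017 -0.0112] 19.7
[ 0.509  -0.1982  0.152 ] [ 0.1946  1.8569 -0.353 ] [ 0.5393 -0.0312  0.0245] 19.75
[ 0.509  -0.1982  0.152 ] [ 0.3718  2.0804 -0.9251] [ 0.649  -0.0096  0.0117] 19.8
```

Emit:
play_rows(rows=[1.2, 0, -0.04, 0.2, 0, 0, 0, 1.2, 0, 0, 0.2, 0, 0, 0, 1.2, 0, 0, 0.2, 0, 0, 0, 1.2, 0, 0, 0.2, 0, 0, 0, 1.2, 0, 0, 0.2, 0, 0, 0, 1.2, 0, 0, 0.2, 0, 0, 0, 1.2, 0, 0, 0.2, 0, 0, 0, 1.2, 0, 0, 0.2, 0, 0, 0])

```text
t: 20.65
tool_pos: [0.5089, -0.1981, 0.1358]
tool_rot: [-0.0, 0.999, -0.052, -0.0]
ft_force: [0.1, 2.9, -1.1]
finger_gap: 0.0156
grip_force: 59.1
```

Emit:
play_rows(rows=[1.2, 0, 0, 0.1, 0, 0, 0, 1.2, 0, 0, 0.1, 0, 0, 0, 1.2, 0, 0, 0.1, 0, 0, 0, 1.2, 0, 0, 0, 0, 0, 0])

```text
t: 21.05
tool_pos: [0.5089, -0.1981, 0.1328]
tool_rot: [-0.0, 0.999, -0.052, -0.0]
ft_force: [0.9, 2.3, -1.6]
finger_gap: 0.0152
grip_force: 59.1
```

Emit:
play_rows(rows=[1.2, 0, -0.04, 0.1, 0, 0, 0, 1.2, 0, 0, 0.1, 0, 0, 0, 1.2, 0, 0, 0.1, 0, 0, 0, 1.2, 0, 0, 0, 0, 0, 0])

```text
t: 21.45
tool_pos: [0.5088, -0.198, 0.1298]
tool_rot: [0.0, 0.999, -0.052, -0.0]
ft_force: [-0.3, 1.4, -1.6]
finger_gap: 0.0152
grip_force: 59.1
```

Emit:
play_rows(rows=[1.2, 0, -0.03, 0.1, 0, 0, 0, 1.2, 0, 0, 0.1, 0, 0, 0, 1.2, 0, 0, 0, 0, 0, 0])

```text
t: 21.75
tool_pos: [0.5088, -0.1979, 0.1278]
tool_rot: [0.0, 0.999, -0.052, -0.0]
ft_force: [0.1, 0.7, -1.2]
finger_gap: 0.0153
grip_force: 59.0
```

Emit:
play_rows(rows=[1.2, 0, 0, 0.1, 0, 0, 0, 1.2, 0, 0, 0.1, 0, 0, 0, 1.2, 0, 0, 0, 0, 0, 0])

```text
t: 22.05
tool_pos: [0.509, -0.198, 0.126]
tool_rot: [0.0, 0.999, -0.052, 0.0]
ft_force: [-0.3, 0.2, -1.1]
finger_gap: 0.0154
grip_force: 59.3
```

Emit:
play_rows(rows=[1.2, 0, -0.03, 0.1, 0, 0, 0, 1.2, 0, 0, 0, 0, 0, 0])

```text
t: 22.25
tool_pos: [0.5092, -0.198, 0.1255]
tool_rot: [0.0, 0.999, -0.052, 0.0]
ft_force: [-0.6, -0.8, 2.2]
finger_gap: 0.0154
grip_force: 59.6
```

Emit:
play_rows(rows=[1.2, 0, -0.03, 0.1, 0, 0, 0, 1.2, 0, 0, 0, 0, 0, 0])

```text
t: 22.45
tool_pos: [0.5095, -0.1979, 0.1244]
tool_rot: [0.001, 0.999, -0.052, 0.001]
ft_force: [0.4, -1.9, 3.4]
finger_gap: 0.015
grip_force: 59.6
```

Emit:
play_rows(rows=[1.2, 0, 0, 0.1, 0, 0, 0, 1.2, 0, 0, 0.1, 0, 0, 0, 1.2, 0, 0, 0, 0, 0, 0])

```text
t: 22.75
tool_pos: [0.5095, -0.1978, 0.122]
tool_rot: [0.001, 0.999, -0.052, 0.001]
ft_force: [0.3, -2.3, 1.3]
finger_gap: 0.0154
grip_force: 59.4
```

Emit:
play_rows(rows=[1.2, 0, 0, 0.1, 0, 0, 0, 1.2, 0, 0, 0.1, 0, 0, 0, 1.2, 0, 0, 0, 0, 0, 0])

```text
t: 23.05
tool_pos: [0.5091, -0.1975, 0.1198]
tool_rot: [0.0, 0.999, -0.052, 0.0]
ft_force: [1.6, -4.2, 1.8]
finger_gap: 0.0154
grip_force: 59.3
```

Emit:
play_rows(rows=[1.2, 0, 0, 0.1, 0, 0, 0, 1.2, 0, 0, 0.1, 0, 0, 0, 1.2, 0, 0, 0, 0, 0, 0])

```text
t: 23.35
tool_pos: [0.5088, -0.1969, 0.1177]
tool_rot: [0.0, 0.999, -0.052, -0.0]
ft_force: [0.1, -3.5, 1.0]
finger_gap: 0.0157
grip_force: 59.4
```

Emit:
play_rows(rows=[1.2, 0, 0.06, 0, 0, 0, 0, 1.2, 0, 0.05, 0, 0, 0, 0, 1.2, 0, 0, 0, 0, 0, 0])

```text
t: 23.65
tool_pos: [0.5087, -0.1971, 0.1176]
tool_rot: [-0.001, 0.999, -0.052, -0.0]
ft_force: [0.8, -2.3, 0.2]
finger_gap: 0.0155
grip_force: 59.2
```

Emit:
play_rows(rows=[1.2, 0, 0.04, 0, 0, 0, 0, 1.2, 0, 0, 0, 0, 0, 0, 1.2, 0, 0, 0, 0, 0, 0])

```text
t: 23.95
tool_pos: [0.5084, -0.1974, 0.1174]
tool_rot: [-0.001, 0.999, -0.052, -0.001]
ft_force: [0.7, -0.4, -0.7]
finger_gap: 0.0157
grip_force: 59.0
```

Emit:
play_rows(rows=[1.2, 0, 0.04, 0, 0, 0, 0, 1.2, 0, 0, 0, 0, 0, 0, 1.2, 0, 0, 0, 0, 0, 0])

```text
t: 24.25
tool_pos: [0.5084, -0.198, 0.1176]
tool_rot: [-0.001, 0.999, -0.052, -0.001]
ft_force: [-0.2, 0.2, -2.4]
finger_gap: 0.0153
grip_force: 59.0
```

Emit:
play_rows(rows=[1.2, 0, 0.03, 0, 0, 0, 0, 1.2, 0, 0, 0, 0, 0, 0, 1.2, 0, 0, 0, 0, 0, 0])

```text
t: 24.55
tool_pos: [0.5084, -0.1981, 0.1176]
tool_rot: [-0.001, 0.999, -0.052, -0.001]
ft_force: [-1.6, 2.0, -2.6]
finger_gap: 0.015
grip_force: 58.9
```

```bash
python3 -c "
from rig import env,vision
from h import *
for k in range(2):
  s=env.read_state();print(s['tool_pos'],s['ft_force'],s['wrist_torque'],s['t'],s['tool_rot']);cv2.imwrite('pics/s3w.png',vision.snapshot('wrist'))
"
```

```text
[ 0.5084 -0.1981  0.1176] [-1.5723  2.0087 -2.587 ] [ 0.6082  0.1145 -0.0184] 24.55 [-0.0007  0.9987 -0.0518 -0.0007]
[ 0.5084 -0.1981  0.1176] [-0.8573  2.7562 -2.2128] [0.7112 0.1198 0.0317] 24.6 [-0.0007  0.9987 -0.0518 -0.0006]
```

Emit:
play_rows(rows=[1.2, 0, -0.04, 0.1, 0, 0, 0, 1.2, 0, 0, 0.1, 0, 0, 0, 1.2, 0, 0, 0, 0, 0, 0])

```text
t: 24.95
tool_pos: [0.5094, -0.1983, 0.1161]
tool_rot: [-0.0, 0.999, -0.052, 0.0]
ft_force: [0.6, 3.5, -1.4]
finger_gap: 0.015
grip_force: 59.1
```

Emit:
play_rows(rows=[1.2, 0, 0, 0.1, 0, 0, 0, 1.2, 0, 0, 0.05, 0, 0, 0, 1.2, 0, 0, 0, 0, 0, 0])

```text
t: 25.25
tool_pos: [0.5096, -0.1984, 0.1149]
tool_rot: [-0.0, 0.999, -0.052, 0.001]
ft_force: [-0.2, 4.4, 1.6]
finger_gap: 0.0152
grip_force: 59.5
```

Emit:
play_rows(rows=[1.2, 0, -0.07, 0, 0, 0, 0, 1.2, 0, 0, 0, 0, 0, 0])

```text
t: 25.45
tool_pos: [0.5095, -0.1984, 0.1149]
tool_rot: [0.0, 0.999, -0.052, 0.001]
ft_force: [0.8, 3.5, 1.5]
finger_gap: 0.0157
grip_force: 59.5
```

Emit:
play_rows(rows=[1.2, 0, -0.04, 0.05, 0, 0, 0, 1.2, 0, 0, 0.05, 0, 0, 0, 1.2, 0, 0, 0, 0, 0, 0])

```text
t: 25.75
tool_pos: [0.5094, -0.1985, 0.1138]
tool_rot: [0.001, 0.999, -0.052, 0.001]
ft_force: [0.8, 1.5, 2.6]
finger_gap: 0.0153
grip_force: 59.7
```

Emit:
play_rows(rows=[1.2, 0, -0.03, 0.1, 0, 0, 0, 1.2, 0, 0, 0.05, 0, 0, 0, 1.2, 0, 0, 0, 0, 0, 0])

```text
t: 26.05
tool_pos: [0.5089, -0.1984, 0.1119]
tool_rot: [0.001, 0.999, -0.052, 0.0]
ft_force: [0.5, -1.2, 0.8]
finger_gap: 0.0152
grip_force: 59.4
```

Emit:
play_rows(rows=[1.2, 0, 0, 0.1, 0, 0, 0, 1.2, 0, 0, 0.1, 0, 0, 0, 1.2, 0, 0, 0, 0, 0, 0])

```text
t: 26.35
tool_pos: [0.5084, -0.1982, 0.1096]
tool_rot: [0.001, 0.999, -0.052, -0.0]
ft_force: [0.6, -1.0, -0.6]
finger_gap: 0.0155
grip_force: 59.2
```

Emit:
play_rows(rows=[1.2, 0, 0, 0.1, 0, 0, 0, 1.2, 0, 0, 0.1, 0, 0, 0, 1.2, 0, 0, 0, 0, 0, 0])

```text
t: 26.65
tool_pos: [0.5084, -0.1981, 0.1076]
tool_rot: [0.0, 0.999, -0.052, -0.0]
ft_force: [-0.5, -2.4, 0.0]
finger_gap: 0.0151
grip_force: 59.1
```

Emit:
play_rows(rows=[1.2, 0, 0.04, 0, 0, 0, 0, 1.2, 0, 0, 0.1, 0, 0, 0, 1.2, 0, 0, 0.1, 0, 0, 0, 1.2, 0, 0, 0, 0, 0, 0])

```text
t: 27.05
tool_pos: [0.5087, -0.1981, 0.1058]
tool_rot: [0.0, 0.999, -0.052, -0.0]
ft_force: [0.3, -4.2, -2.2]
finger_gap: 0.0154
grip_force: 59.0
```

```bash
python3 -c "
from rig import env,vision
from h import *
for k in range(3):
  s=env.read_state();print(s['tool_pos'],s['ft_force'],s['wrist_torque'],s['t'],s['tool_rot']);cv2.imwrite('pics/s4w.png',vision.snapshot('wrist'))
"
```

```text
[ 0.5087 -0.1981  0.1058] [ 0.2807 -4.2134 -2.2064] [-0.8897  0.0889  0.0127] 27.05 [ 0.0003  0.9986 -0.0521 -0.0002]
[ 0.5087 -0.198   0.1057] [ 0.2032 -4.394  -1.5475] [-0.8976  0.0003  0.0169] 27.1 [ 0.0002  0.9986 -0.0521 -0.0002]
[ 0.5087 -0.198   0.1057] [-0.2932 -3.258  -1.0903] [-0.8981  0.0291  0.0087] 27.15 [ 0.0002  0.9986 -0.0521 -0.0002]
```

Emit:
play_rows(rows=[1.2, 0, 0.06, 0, 0, 0, 0, 1.2, 0, 0.04, 0, 0, 0, 0, 1.2, 0, 0, 0, 0, 0, 0])

```text
t: 27.5
tool_pos: [0.5087, -0.198, 0.1058]
tool_rot: [-0.0, 0.999, -0.052, -0.0]
ft_force: [-0.6, -1.8, -1.2]
finger_gap: 0.0155
grip_force: 59.1
```

```bash
python3 -c "
from rig import env,vision
from h import *
s=env.read_state();print(s['tool_pos'],s['ft_force'],s['wrist_torque'],s['t'],s['tool_rot']);i=vision.snapshot('wrist');cv2.imwrite('pics/s5w.png',i)
"
```

```text
[ 0.5087 -0.198   0.1058] [-0.5791 -1.8028 -1.2035] [-0.441   0.0015 -0.0352] 27.5 [-0.0005  0.9987 -0.0519 -0.0003]
```

Emit:
play_rows(rows=[1.2, 0, 0.06, 0, 0, 0, 0, 1.2, 0, 0, 0, 0, 0, 0, 1.2, 0, 0, -0.2, 0, 0, 0, 1.2, 0, 0, -0.2, 0, 0, 0])

```text
t: 27.95
tool_pos: [0.5089, -0.1984, 0.11]
tool_rot: [-0.001, 0.999, -0.052, -0.0]
ft_force: [-0.5, 0.4, -1.0]
finger_gap: 0.0152
grip_force: 59.0
```

Emit:
play_rows(rows=[1.2, 0, 0.02, -0.3, 0, 0, 0, 1.2, 0, 0, -0.3, 0, 0, 0, 1.2, 0, 0, -0.3, 0, 0, 0])

```text
t: 28.25
tool_pos: [0.5088, -0.1985, 0.1191]
tool_rot: [-0.001, 0.999, -0.052, -0.0]
ft_force: [0.8, 2.1, -1.8]
finger_gap: 0.0153
grip_force: 58.9
```

Emit:
play_rows(rows=[1.2, 0, -0.04, -0.6, 0, 0, 0, 1.2, 0, 0, -1, 0, 0, 0, 1.2, 0, 0, -1.2, 0, 0, 0, 1.2, 0, 0, -1.2, 0, 0, 0, 1.2, 0, 0, -1, 0, 0, 0, 1.2, 0, 0, -0.5, 0, 0, 0, 1.2, 0, -1, 0, 0, 0, 0, 1.2, 0, -1.2, 0, 0, 0, 0, 1.2, 0, -1, 0, 0, 0, 0, 1.2, 0, 0, 0, 0, 0, 0, 1.2, 0, 0, 0, 0, 0, 0, 1.2, 0, 0, 0, 0, 0, 0])

```text
t: 29.45
tool_pos: [0.5119, -0.1676, 0.1737]
tool_rot: [0.0, 0.999, -0.052, -0.0]
ft_force: [0.5, -0.1, -1.7]
finger_gap: 0.0153
grip_force: 59.1
```

```bash
python3 -c "
from rig import env,vision
from h import *
s=env.read_state();go(s,s['tool_pos'],-95.9)
d={n:vision.snapshot(n) for n in ('scene','side','wrist')}
f=lambda i,x,y:cv2.resize(i[y:y+75,x:x+97],(390,300),interpolation=cv2.INTER_CUBIC)
cv2.imwrite('pics/g5.png',np.hstack([np.vstack([f(d['scene'],140,140),f(d['side'],330,125)]),cv2.resize(d['wrist'][115:265,220:320],(400,600),interpolation=cv2.INTER_CUBIC)]))
"
```

```text
t 29.45 pos [ 0.5119 -0.1676  0.1737] z [-0.0005 -0.0005 -1.    ] yawY -95.97841886401503 F [ 0.465  -0.1449 -1.7312] gap 0.015325145335664118
shift cm [0. 0. 0.]
turn [ 0.0005  0.0005 -0.0014]
```

View pics/g5.png

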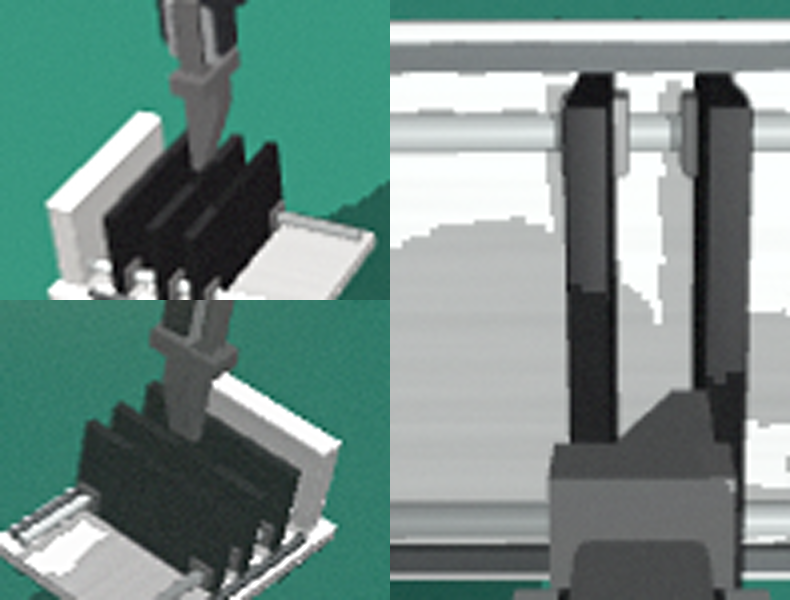

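Emit:
play_rows(rows=[1.2, 0, -0.12, 0.3, 0, 0, 0, 1.2, 0, 0, 0.4, 0, 0, 0, 1.2, 0, 0, 0.4, 0, 0, 0, 1.2, 0, 0, 0.4, 0, 0, 0, 1.2, 0, 0, 0.4, 0, 0, 0, 1.2, 0, 0, 0.3, 0, 0, 0, 1.2, 0, 0.05, 0, 0, 0, 0, 1.2, 0, 0.05, 0, 0, 0, 0, 1.2, 0, 0, 0, 0, 0, 0, 1.2, 0, 0, 0, 0, 0, 0])

```text
t: 30.6
tool_pos: [0.5123, -0.1672, 0.1522]
tool_rot: [0.0, 0.999, -0.052, 0.0]
ft_force: [0.3, 0.0, -1.4]
finger_gap: 0.0153
grip_force: 59.1
```

Emit:
play_rows(rows=[1.2, 0, 0.04, 0, 0, 0, 0, 1.2, 0, 0, 0, 0, 0, 0, 1.2, 0, 0, 0, 0, 0, 0])

```text
t: 30.9
tool_pos: [0.5122, -0.1675, 0.152]
tool_rot: [-0.0, 0.999, -0.052, 0.0]
ft_force: [-0.2, 0.6, -1.9]
finger_gap: 0.0153
grip_force: 59.1
```

Emit:
play_rows(rows=[1.2, 0, 0.03, 0, 0, 0, 0, 1.2, 0, 0, 0, 0, 0, 0, 1.2, 0, 0, 0, 0, 0, 0])

```text
t: 31.2
tool_pos: [0.512, -0.1678, 0.1519]
tool_rot: [-0.0, 0.999, -0.052, -0.0]
ft_force: [0.5, -0.2, -1.0]
finger_gap: 0.0155
grip_force: 59.1
```

Emit:
play_rows(rows=[1.2, 0, 0.03, 0, 0, 0, 0, 1.2, 0, 0, 0, 0, 0, 0, 1.2, 0, 0, 0, 0, 0, 0])

```text
t: 31.5
tool_pos: [0.512, -0.1681, 0.152]
tool_rot: [-0.0, 0.999, -0.052, -0.0]
ft_force: [0.2, -0.2, -1.9]
finger_gap: 0.015
grip_force: 59.1
```

```bash
python3 -c "
from rig import env
s=env.read_state();print(s['tool_pos'],s['ft_force'],s['wrist_torque'],s['t'])
"
```

```text
[ 0.51204981 -0.16806899  0.15196227] [ 0.19182769 -0.19754376 -1.90152177] [-0.00713878  0.01487318  0.02236716] 31.5
```

Wrist torque about x is a clean contact sign (0 here); go on in small steps.

Emit:
play_rows(rows=[1.2, 0, 0.03, 0, 0, 0, 0, 1.2, 0, 0, 0, 0, 0, 0, 1.2, 0, 0, 0, 0, 0, 0])

```text
t: 31.8
tool_pos: [0.512, -0.1682, 0.152]
tool_rot: [-0.0, 0.999, -0.052, -0.0]
ft_force: [0.7, 0.7, -1.9]
finger_gap: 0.015
grip_force: 59.1
```

Emit:
play_rows(rows=[1.2, 0, 0.03, 0, 0, 0, 0, 1.2, 0, 0, 0, 0, 0, 0, 1.2, 0, 0, 0, 0, 0, 0])

```text
t: 32.1
tool_pos: [0.512, -0.1683, 0.152]
tool_rot: [-0.0, 0.999, -0.052, -0.0]
ft_force: [-0.6, 2.4, -1.2]
finger_gap: 0.0157
grip_force: 59.1
```

```bash
cat > st.py <<'E'
from rig import env,vision
import numpy as np
np.set_printoptions(precision=4,suppress=True)
L=[]
for k in range(3):
  s=env.read_state();L.append(np.r_[s['tool_pos'],s['ft_force'],s['wrist_torque']]);vision.calibration
  if k<2: vision.snapshot('side')
print(s['t'],np.mean(L,0))
E
python3 st.py
```

```text
32.2 [ 0.512  -0.1683  0.152   0.0079  1.6733 -1.0393  0.412   0.0129 -0.0002]
```

Emit:
play_rows(rows=[1.2, 0, -0.04, 0.2, 0, 0, 0, 1.2, 0, 0, 0.2, 0, 0, 0, 1.2, 0, 0, 0.2, 0, 0, 0, 1.2, 0, 0, 0.2, 0, 0, 0, 1.2, 0, 0, 0.2, 0, 0, 0, 1.2, 0, -0.03, 0.2, 0, 0, 0, 1.2, 0, 0, 0.2, 0, 0, 0, 1.2, 0, 0, 0.2, 0, 0, 0, 1.2, 0, 0, 0, 0, 0, 0])

```text
t: 33.1
tool_pos: [0.5117, -0.1682, 0.1355]
tool_rot: [0.0, 0.999, -0.052, -0.0]
ft_force: [0.1, 0.3, -2.0]
finger_gap: 0.0154
grip_force: 59.1
```

```bash
python3 st.py
```

```text
33.2 [ 0.5118 -0.1682  0.1357 -0.0794  0.6946 -1.4823  0.1479  0.0097  0.0192]
```

Emit:
play_rows(rows=[1.2, 0, 0, 0.1, 0, 0, 0, 1.2, 0, 0, 0.1, 0, 0, 0, 1.2, 0, 0, 0.1, 0, 0, 0, 1.2, 0, 0, 0.1, 0, 0, 0, 1.2, 0, 0, 0, 0, 0, 0])

```text
t: 33.7
tool_pos: [0.5119, -0.1681, 0.1318]
tool_rot: [0.0, 0.999, -0.052, -0.0]
ft_force: [0.2, -0.6, -1.6]
finger_gap: 0.0153
grip_force: 59.1
```

Emit:
play_rows(rows=[1.2, 0, 0, 0.1, 0, 0, 0, 1.2, 0, 0, 0.1, 0, 0, 0, 1.2, 0, 0, 0, 0, 0, 0])

```text
t: 34.0
tool_pos: [0.5119, -0.168, 0.1298]
tool_rot: [0.0, 0.999, -0.052, -0.0]
ft_force: [-0.7, 0.5, -0.7]
finger_gap: 0.0153
grip_force: 59.1
```

```bash
python3 st.py
```

```text
34.1 [ 0.512  -0.168   0.1299 -0.3958  0.2768 -0.59   -0.0132  0.0099  0.0095]
```

Emit:
play_rows(rows=[1.2, 0, 0.03, 0.1, 0, 0, 0, 1.2, 0, 0, 0.1, 0, 0, 0, 1.2, 0, 0, 0, 0, 0, 0])

```text
t: 34.4
tool_pos: [0.5124, -0.1682, 0.1283]
tool_rot: [-0.0, 0.999, -0.052, 0.0]
ft_force: [-1.3, 0.3, 1.2]
finger_gap: 0.0157
grip_force: 59.4
```

Emit:
play_rows(rows=[1.2, 0, 0.02, 0.1, 0, 0, 0, 1.2, 0, 0, 0.1, 0, 0, 0, 1.2, 0, 0, 0, 0, 0, 0])

```text
t: 34.7
tool_pos: [0.5126, -0.1683, 0.1262]
tool_rot: [-0.0, 0.999, -0.052, 0.001]
ft_force: [-0.1, 0.9, 2.6]
finger_gap: 0.0155
grip_force: 59.6
```

```bash
python3 st.py
```

```text
34.8 [ 0.5126 -0.1683  0.1262  0.2076  1.2449  2.3205  0.3007 -0.1401  0.008 ]
```

Emit:
play_rows(rows=[1.2, 0, -0.05, 0.05, 0, 0, 0, 1.2, 0, 0, 0.1, 0, 0, 0, 1.2, 0, 0, 0, 0, 0, 0])

```text
t: 35.1
tool_pos: [0.5123, -0.1682, 0.1244]
tool_rot: [0.0, 0.999, -0.052, 0.0]
ft_force: [1.0, 0.4, 1.0]
finger_gap: 0.0153
grip_force: 59.6
```

```bash
python3 st.py
```

```text
35.2 [ 0.5123 -0.1682  0.1244  0.8251  0.2176  0.6773  0.0868 -0.2809  0.0119]
```

Good balance; continue.

Emit:
play_rows(rows=[1.2, 0, 0, 0.1, 0, 0, 0, 1.2, 0, 0, 0.1, 0, 0, 0, 1.2, 0, 0, 0, 0, 0, 0])

```text
t: 35.5
tool_pos: [0.5119, -0.1682, 0.1222]
tool_rot: [0.0, 0.999, -0.052, -0.0]
ft_force: [-0.1, 0.0, 0.4]
finger_gap: 0.0155
grip_force: 59.5
```

```bash
python3 st.py
```

```text
35.6 [ 0.5118 -0.1682  0.1222  0.4164 -0.4817  0.507  -0.0283 -0.2031  0.0352]
```

Emit:
play_rows(rows=[1.2, 0, 0, 0.1, 0, 0, 0, 1.2, 0, 0, 0.1, 0, 0, 0, 1.2, 0, 0, 0, 0, 0, 0])

```text
t: 35.9
tool_pos: [0.5117, -0.1681, 0.1202]
tool_rot: [0.0, 0.999, -0.052, -0.0]
ft_force: [0.2, -0.6, 0.6]
finger_gap: 0.015
grip_force: 59.4
```

```bash
python3 st.py
```

```text
36.0 [ 0.5118 -0.1681  0.1202  0.16   -0.8     0.8433 -0.1685 -0.0842 -0.0307]
```

Emit:
play_rows(rows=[1.2, 0, 0.02, 0.1, 0, 0, 0, 1.2, 0, 0, 0.1, 0, 0, 0, 1.2, 0, 0, 0, 0, 0, 0])

```text
t: 36.3
tool_pos: [0.5119, -0.1682, 0.1183]
tool_rot: [0.0, 0.999, -0.052, -0.0]
ft_force: [-0.4, -0.2, 0.9]
finger_gap: 0.0154
grip_force: 59.5
```

```bash
python3 st.py
```

```text
36.4 [ 0.5119 -0.1682  0.1183 -0.35   -0.4065  0.9419 -0.1017 -0.0326  0.0128]
```

Emit:
play_rows(rows=[1.2, 0, 0.02, 0.1, 0, 0, 0, 1.2, 0, 0, 0.1, 0, 0, 0, 1.2, 0, 0, 0, 0, 0, 0])

```text
t: 36.7
tool_pos: [0.5121, -0.1682, 0.1163]
tool_rot: [-0.0, 0.999, -0.052, 0.0]
ft_force: [0.9, -0.9, 0.7]
finger_gap: 0.0153
grip_force: 59.5
```

```bash
python3 st.py
```

```text
36.8 [ 0.5121 -0.1682  0.1164  0.5338 -0.1056  0.5931  0.03   -0.0696  0.0164]
```

Emit:
play_rows(rows=[1.2, 0, 0.01, 0.1, 0, 0, 0, 1.2, 0, 0, 0.1, 0, 0, 0, 1.2, 0, 0, 0, 0, 0, 0])

```text
t: 37.1
tool_pos: [0.5121, -0.1682, 0.1142]
tool_rot: [-0.0, 0.999, -0.052, 0.0]
ft_force: [0.6, 1.3, 0.9]
finger_gap: 0.0155
grip_force: 59.4
```

```bash
python3 st.py
```

```text
37.2 [ 0.5121 -0.1682  0.1142  0.6385  0.446  -0.0337  0.1217 -0.1728  0.0024]
```

Emit:
play_rows(rows=[1.2, 0, 0.01, 0.1, 0, 0, 0, 1.2, 0, 0, 0.1, 0, 0, 0, 1.2, 0, 0, 0, 0, 0, 0])

```text
t: 37.5
tool_pos: [0.5119, -0.1683, 0.1122]
tool_rot: [-0.0, 0.999, -0.052, -0.0]
ft_force: [0.9, 1.3, 0.3]
finger_gap: 0.0157
grip_force: 59.3
```

```bash
python3 st.py
```

```text
37.6 [ 0.5119 -0.1683  0.1122  0.4557  1.3515 -0.3178  0.3088 -0.1899  0.031 ]
```

Emit:
play_rows(rows=[1.2, 0, -0.03, 0.1, 0, 0, 0, 1.2, 0, 0, 0.1, 0, 0, 0, 1.2, 0, 0, 0.1, 0, 0, 0, 1.2, 0, 0, 0, 0, 0, 0])

```text
t: 38.0
tool_pos: [0.5119, -0.1682, 0.1093]
tool_rot: [-0.0, 0.999, -0.052, -0.0]
ft_force: [0.3, 1.8, 0.2]
finger_gap: 0.0151
grip_force: 59.3
```

```bash
python3 st.py
```

```text
38.1 [ 0.5119 -0.1682  0.1092  0.6378  1.0013 -0.1775  0.2935 -0.1059 -0.007 ]
```

Emit:
play_rows(rows=[1.2, 0, 0, 0.1, 0, 0, 0, 1.2, 0, 0, 0.1, 0, 0, 0, 1.2, 0, 0, 0.1, 0, 0, 0, 1.2, 0, 0, 0, 0, 0, 0])

```text
t: 38.5
tool_pos: [0.512, -0.1682, 0.1063]
tool_rot: [-0.0, 0.999, -0.052, -0.0]
ft_force: [-0.1, 0.6, 0.2]
finger_gap: 0.0152
grip_force: 59.3
```

```bash
python3 st.py
```

```text
38.6 [ 0.512  -0.1683  0.1063  0.5031  0.7275 -0.1085  0.2695 -0.1044  0.0331]
```

Emit:
play_rows(rows=[1.2, 0, -0.02, -0.2, 0, 0, 0, 1.2, 0, 0, -0.2, 0, 0, 0, 1.2, 0, 0, -0.3, 0, 0, 0, 1.2, 0, 0, -0.3, 0, 0, 0])

```text
t: 39.0
tool_pos: [0.5118, -0.1682, 0.1166]
tool_rot: [0.0, 0.999, -0.052, -0.0]
ft_force: [-0.7, 0.7, -1.2]
finger_gap: 0.0154
grip_force: 59.1
```

Emit:
play_rows(rows=[1.2, 0, 0, -0.4, 0, 0, 0, 1.2, 0, 0, -0.6, 0, 0, 0, 1.2, 0, 0, -1, 0, 0, 0, 1.2, 0, 0, -1.5, 0, 0, 0, 1.2, 0, 0, -2, 0, 0, 0, 1.2, 0, 0, -2, 0, 0, 0, 1.2, 0, 0, -1.5, 0, 0, 0, 1.2, 0, 0, 0, 0, 0, 0, 1.2, 0, 0, 0, 0, 0, 0])

```text
t: 39.9
tool_pos: [0.5122, -0.1683, 0.207]
tool_rot: [0.0, 0.999, -0.052, 0.001]
ft_force: [-0.4, 0.8, -1.6]
finger_gap: 0.015
grip_force: 59.1
```

```bash
python3 -c "
from rig import env,vision
from h import *
s=env.read_state();go(s,(.5504,.177,.206),-84.8)
d={n:vision.snapshot(n) for n in ('scene','side','wrist')}
np.save('s6c.npy',vision.calibration('wrist')['world_from_camera'])
for n in d: cv2.imwrite(f'pics/s6_{n}.png',d[n])
w=d['wrist'][100:250,200:400]
cv2.imwrite('pics/g6.png',cv2.resize(w,(800,600),interpolation=cv2.INTER_CUBIC))
"
```

```text
t 39.9 pos [ 0.5122 -0.1683  0.207 ] z [ 0.0012 -0.0001 -1.    ] yawY -95.97690567477099 F [-0.3618  0.7897 -1.6181] gap 0.014974908806397486
shift cm [  0.2007 -34.7375   0.1012]
turn [ 0.0001 -0.0012 -0.1951]
```

View pics/g6.png

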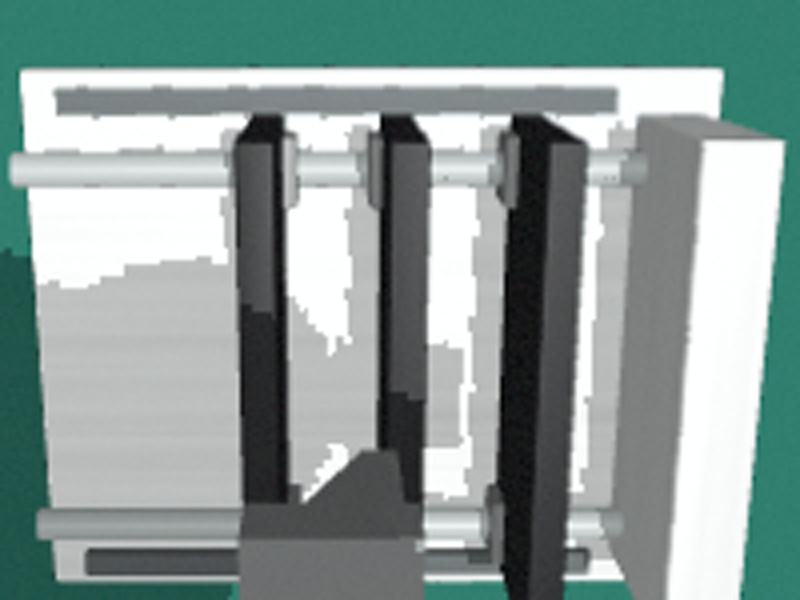

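```bash
python3 -c "
from rig import env,vision
from h import *
c=vision.calibration('wrist');c['world_from_camera']=np.load('s6c.npy')
g=cv2.cvtColor(cv2.imread('pics/s6_wrist.png'),cv2.COLOR_BGR2GRAY).astype(float)
t=np.radians(-5.95);X=np.array([np.cos(t),np.sin(t),0]);Y=np.array([-np.sin(t),np.cos(t),0])
for y in (150,165): print(y,' '.join('%d'%v for v in g[y,255:402]))
for n,lo,hi,th,up in (('wall out',388,400,180,-1),('wall in',366,381,190,1),('d1 in',338,350,115,1),('d1out',326,344,40,1),('d2 in',302,311,115,1),('d2out',291,301,40,1),('d3in',265,275,40,-1),('d3out',255,264,115,-1)):
  pts=[]
  for y in range(140,172,2):
    r=g[y,lo:hi]; k=[j for j in range(len(r)-1) if (r[j]-th)*(r[j+1]-th)<=0 and (r[j+1]-r[j])*up>0]
    if k: j=k[-1] if n!='d3out' else k[0]; pts.append((lo+j+(th-r[j])/(r[j+1]-r[j]),y))
  w=plane(c,pts,.072)-[.5,-.2,0]; x,y=w@X,w@Y
  a,b=np.polyfit(x,y,1);res=y-a*x-b;m=abs(res)<.0005;a,b=np.polyfit(x[m],y[m],1)
  print(n,len(pts),m.sum(),np.degrees(a),(a*.035+b)*1e3)
"
```

```text
150 193 192 191 155 53 70 71 75 78 83 87 91 92 41 25 67 181 180 171 194 255 255 255 255 255 255 255 255 255 255 255 255 254 191 191 192 188 93 118 112 66 24 30 75 81 81 85 87 88 93 91 93 152 255 255 255 255 255 255 255 255 255 255 253 190 191 190 190 191 180 101 107 116 110 43 23 23 20 10 23 24 36 81 91 86 85 86 86 86 84 93 168 255 255 251 191 191 190 190 190 190 188 171 127 124 128 126 126 128 127 127 126 127 126 126 127 128 125 128 178 242 254 255 254 255 255 255 254 255 254 254 254 254 254 254 253 254 254 253 224 100 102 100 99 100 100 101
165 254 251 187 184 79 68 70 76 79 79 84 83 83 51 28 40 141 254 254 254 254 254 254 254 254 254 254 254 254 254 254 254 250 186 187 187 185 186 184 148 21 18 37 78 78 82 81 84 87 87 86 108 223 254 254 253 254 253 253 253 254 254 250 183 184 185 184 183 185 184 179 65 22 15 22 25 24 23 23 17 27 63 87 86 84 81 83 83 80 90 163 254 254 248 184 183 183 184 183 184 183 168 127 126 127 127 127 129 128 127 125 128 128 129 128 127 127 135 191 249 255 255 255 254 255 255 255 254 255 254 254 254 253 252 252 253 254 241 163 99 101 100 101 99 101 102 99
wall out 16 16 -0.015258058607730593 -56.195231938606305
wall in 16 16 0.16606155776921439 -40.46128466721214
d1 in 16 16 -0.3047657920047507 -17.787302661745628
d1out 16 16 0.2700391895617568 -10.741488822570101
d2 in 16 16 -0.5254378566267571 12.491433705483075
d2out 16 16 0.4840160327197985 19.514291651105555
d3in 16 16 0.1649369072728983 42.234318509791
d3out 16 16 0.6164262393329936 49.85186519341169
```

Emit:
play_rows(rows=[1.2, 0.02, -2, 0, 0, 0, 0, 1.2, 0.02, -3.5, 0, 0, 0, 0, 1.2, 0.02, -4.5, 0, 0, 0, 0, 1.2, 0.02, -4.5, 0, 0, 0, 0, 1.2, 0.02, -4.5, 0, 0, 0, 0, 1.2, 0.02, -4.5, 0, 0, 0, 0, 1.2, 0.02, -4.5, 0, 0, 0, 0, 1.2, 0.02, -3.5, 0, 0, 0, 0, 1.2, 0.02, -2.2, 0, 0, 0, 0, 1.2, 0.02, -1.04, 0, 0, 0, -0.1, 1.2, 0, 0, 0, 0, 0, -0.096, 1.2, 0, 0, 0, 0, 0, 0, 1.2, 0, 0, 0, 0, 0, 0, 1.2, 0, 0, 0, 0, 0, 0, 1.2, 0, 0, 0, 0, 0, 0])

```text
t: 41.55
tool_pos: [0.5501, 0.1766, 0.2063]
tool_rot: [0.0, 0.999, 0.045, -0.0]
ft_force: [1.1, -1.1, -1.4]
finger_gap: 0.0153
grip_force: 59.1
```

```bash
python3 -c "
from rig import env,vision
from h import *
go(env.read_state(),(.5504,.177,.0926),-84.8)
vision.snapshot('side');vision.snapshot('side')
go(env.read_state(),(.5504,.177,.0926),-84.8)
"
```

```text
t 41.55 pos [0.5501 0.1766 0.2063] z [-0.0003 -0.0003 -1.    ] yawY -84.84542648876577 F [ 1.0782 -1.1467 -1.4106] gap 0.015345987084405282
shift cm [ 0.0345 -0.0443 11.3693]
turn [ 0.0002  0.0003 -0.0008]
t 41.65 pos [0.5502 0.1768 0.2065] z [ 0.  0. -1.] yawY -84.806543811409 F [-0.358  -0.1559 -1.8045] gap 0.015262057655347052
shift cm [ 0.0189 -0.0151 11.3915]
turn [-0.     -0.     -0.0001]
```

Emit:
play_rows(rows=[1.2, 0, 0, 1.5, 0, 0, 0, 1.2, 0, 0, 2, 0, 0, 0, 1.2, 0, 0, 1, 0, 0, 0, 1.2, 0, 0, 0.5, 0, 0, 0, 1.2, 0, 0, 0.3, 0, 0, 0, 1.2, 0, 0, 0.3, 0, 0, 0, 1.2, 0, 0, 0.3, 0, 0, 0, 1.2, 0, 0, 0, 0, 0, 0])

```text
t: 42.45
tool_pos: [0.5503, 0.1773, 0.1475]
tool_rot: [-0.0, 0.999, 0.046, 0.0]
ft_force: [-0.0, 0.4, -1.3]
finger_gap: 0.0152
grip_force: 59.1
```

```bash
python3 st.py
```

```text
42.55 [ 0.5503  0.1773  0.1477 -0.2267  0.0272 -1.3256 -0.0004 -0.003  -0.0353]
```

Foot is inside the pocket, no contact. Lower on.

Emit:
play_rows(rows=[1.2, 0, 0, 0.6, 0, 0, 0, 1.2, 0, 0, 0.8, 0, 0, 0, 1.2, 0, 0, 0.8, 0, 0, 0, 1.2, 0, 0, 0.8, 0, 0, 0, 1.2, 0, 0, 0.6, 0, 0, 0, 1.2, 0, 0, 0.5, 0, 0, 0, 1.2, 0, 0, 0.4, 0, 0, 0, 1.2, 0, 0, 0.3, 0, 0, 0, 1.2, 0, 0, 0.2, 0, 0, 0, 1.2, 0, 0, 0, 0, 0, 0, 1.2, 0, 0, 0, 0, 0, 0])

```text
t: 43.65
tool_pos: [0.5504, 0.1773, 0.0977]
tool_rot: [-0.0, 0.999, 0.046, 0.0]
ft_force: [0.8, -0.4, -0.9]
finger_gap: 0.0153
grip_force: 59.1
```

```bash
python3 st.py
```

```text
43.75 [ 0.5504  0.1773  0.0978  0.1948  0.0685 -1.1712  0.0024 -0.0126  0.023 ]
```

Emit:
play_rows(rows=[1.2, 0, 0, 0.1, 0, 0, 0, 1.2, 0, 0, 0.1, 0, 0, 0, 1.2, 0, 0, 0.1, 0, 0, 0, 1.2, 0, 0, 0.1, 0, 0, 0, 1.2, 0, 0, 0, 0, 0, 0])

```text
t: 44.25
tool_pos: [0.55, 0.1772, 0.0933]
tool_rot: [0.0, 0.999, 0.046, -0.0]
ft_force: [0.6, -0.1, -0.8]
finger_gap: 0.0152
grip_force: 59.1
```

```bash
python3 st.py
```

```text
44.35 [ 0.5501  0.1772  0.0933  0.4719 -0.1067 -0.9975  0.0064  0.0092  0.0031]
```

Emit:
play_rows(rows=[1.2, 0, 0, 0.1, 0, 0, 0, 1.2, 0, 0, 0.05, 0, 0, 0, 1.2, 0, 0, 0, 0, 0, 0])

```text
t: 44.65
tool_pos: [0.5504, 0.1773, 0.0926]
tool_rot: [-0.0, 0.999, 0.046, 0.0]
ft_force: [-1.5, 0.1, 2.4]
finger_gap: 0.0149
grip_force: 59.7
```

```bash
python3 st.py
```

```text
44.75 [ 0.5504  0.1773  0.0926 -1.0695  0.1239  3.5252 -0.1175  0.3173  0.0002]
```

Emit:
play_rows(rows=[1.2, 0, 0, -0.06, 0, 0, 0, 1.2, 0, 0, 0, 0, 0, 0, 2, 0, 0, 0, 0, 0, 0, 3, 0, 0, 0, 0, 0, 0, 4, 0, 0, 0, 0, 0, 0, 6, 0, 0, 0, 0, 0, 0, 6, 0, 0, 0, 0, 0, 0, 6, 0, 0, 0, 0, 0, 0, 6, 0, 0, -0.5, 0, 0, 0, 6, 0, 0, -1.5, 0, 0, 0, 6, 0, 0, -2.5, 0, 0, 0, 6, 0, 0, -3, 0, 0, 0, 6, 0, 0, -3, 0, 0, 0, 6, 0, 0, -2, 0, 0, 0, 6, 0, 0, 0, 0, 0, 0, 6, 0, 0, 0, 0, 0, 0], grip_force=20)

```text
t: 46.35
tool_pos: [0.5505, 0.1773, 0.2188]
tool_rot: [-0.0, 0.999, 0.046, 0.001]
ft_force: [-0.5, -0.6, -1.0]
finger_gap: 0.06
grip_force: 0.0
```

```bash
python3 -c "
from rig import env,vision
from h import *
s=env.read_state();go(s,s['tool_pos'])
a=vision.snapshot('scene');b=vision.snapshot('side')
f=lambda i,x,y:cv2.resize(i[y:y+75,x:x+100],(400,300),interpolation=cv2.INTER_CUBIC)
cv2.imwrite('pics/end.png',np.vstack([np.hstack([f(a,145,160),f(a,285,187)]),np.hstack([f(b,320,137),f(b,210,212)])]))"
```

```text
t 46.35 pos [0.5505 0.1773 0.2188] z [ 0.0018  0.001  -1.    ] yawY -84.74218836905897 F [-0.4929 -0.5755 -0.9561] gap 0.06000720517156997
shift cm [0. 0. 0.]
```

View pics/end.png

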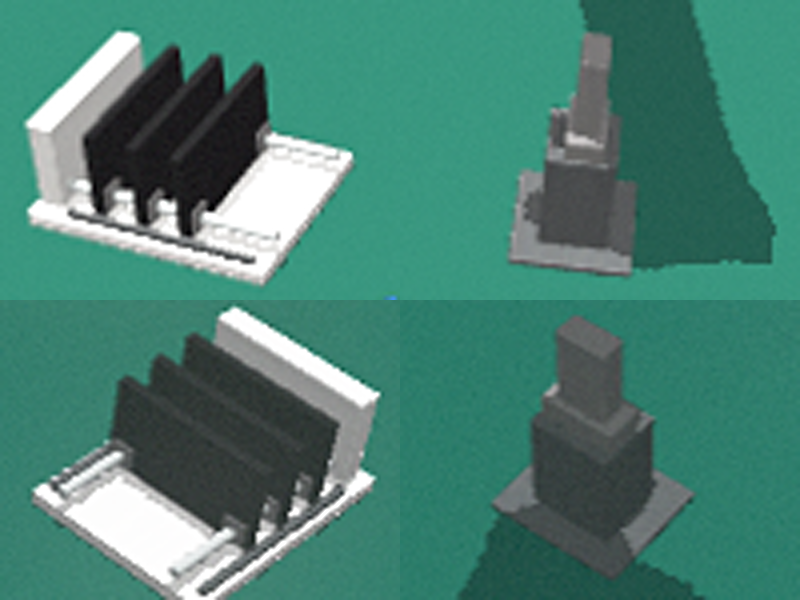

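The final picture shows the gauge upright in its stand (grip top at about (595,40) in the scene crop) and the dividers evenly spaced. The gripper is clear of everything.

```bash
python3 -c "
from rig import env
print(env.hand_in())"
```

```text
the job is handed in; nothing more can be done
None
```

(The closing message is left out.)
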